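# Hang the large lathe dog on the slanted peg of the tool rest

### The arm

A 6-joint arm with a two-finger parallel gripper is mounted at the origin on the work surface. World frame = base frame: x ahead of the robot, y to its left, z up, the work surface at z = 0. Lengths are in mm, angles in rad, forces in N, time in s.
With the tool pointing down it reaches from about 350 to 875 mm from the base axis. Payload 4.2 kg.
Tool frame: the origin (TCP) lies midway between the tips of the shut fingers; the grasp point (between the pads) lies 19 mm behind it; x points along the fingers, y is the direction in which the jaws open and shut, and the axes are right-handed (so a half turn about x gives the same grasp; the last joint's range is limited). The gripper opens to 85 mm and grips with 20 to 120 N. Pads are 22 mm wide; open, the fingers measure 114 mm over their backs; the gripper's body (76 mm by 85 mm) begins 54 mm behind the grasp point. The pads swing forward as they close: fully open they stand 13 mm farther back than shut.
Start: joints at [1.378, 0.385, 0.008, 0, -1.194, -0.259], TCP at [272.832, 562.283, 231.312] pointing down, gripper open.
Joint ranges: [-3.14, 3.14], [-1.21, 2.06], [-1.07, 1.41], [-3.16, 2.05], [-2.99, -0.16], [-3.1, 3.1]. Speed limits (rad/s): [2.79, 2.79, 3.14, 3.14, 3.14, 3.14].

### API

Orientations are given as a unit quaternion [x, y, z, w].
In Python, from bench import readout, imaging, arm gives the robot as it stands.
- The arm moves only by the tool arm_command, never from a script. Its argument "increments" is a list of rows, each a list of 3 entries, a list of its own where there are three numbers: the turn, a rotation vector about the world's x, y, z in degrees, then the shift along the world's x, y, z in mm, then the closure, from 0 (fully open) to 1 (shut). In form: [[[ax, ay, az], [tx, ty, tz], fingers], ...]. A call has exactly 5 rows; each row is the pose to reach, as a shift and turn from the pose measured when the call began; what a row does not reach only later rows make up. A row lasts 1/10 s, in which the tool goes at most 50 mm and 8.59 degrees, less where a joint would pass 70% of its speed; a pose out of reach is approached as far as the arm can. A call with a gripper value outside its range is refused whole. The fingers move at their own pace and stop on an object; the grip force is fixed at half the most. Time passes only in rows, so rows that repeat a pose let the fingers close, or fill a call up. It gives the time, the measured TCP pose, the force and the opening at its end, in the units of the state.
- readout.read_state(): the state, without advancing time (a new reading comes with each control period).
- imaging.get_image(name): name is "scene" or "top" or "wrist"; returns (picture, depth): 480x640x3 uint8, blue, green, red; 480x640 float32, mm along the optical axis (not along the pixel's ray), 0 where there is no reading.
- imaging.camera_info(name): a dict with "vfov" (degrees; the focal length in pixels is half the picture's height over the tangent of half this angle, whatever the lens; pixels are square), "cx", "cy" (the principal point, pixels), "D" ([k1, k2, p1, p2, k3] as OpenCV has them; the pictures are not rectified), "eye" and "rotation" of the camera in the world; the wrist camera has in their place "T_tool_cam" (4x4, takes a point from camera to tool coordinates, whose origin is the TCP and whose axes are the tool frame's). Camera axes: x right, y down, z forward; pixel columns grow to the right and rows downward; lengths in mm; the calibration is good to about 2 mm. A picture is of the moment at which its call begins: read the wrist's pose just before it. camera_info takes no time and is no camera call.
- arm.job_done(): hands the job in, once; it reports no verdict.
The state is a dict: "clock": time; "joints": joint angles; "joint_vel": joint speeds; "joint_efforts": joint torques, N m; "position": TCP position; "ee_rot": TCP orientation; "contact_force": force on the tool from outside, world axes, zero at the start; "wrist_torque": the same for the moment, N m; "gripper_width": finger opening in mm.
Only numpy, scipy, OpenCV 4.12 (cv2) and the standard library are available. Lean on these libraries where they do the work, as an engineer would, in place of code of your own. Each camera call takes 0.05 s, during which the arm holds its last target. There are 200 camera calls.

### The job

Pick up the larger of the two lathe dogs by its upright tail and hang it by its hole on the slanted peg of the steel tool rest. The end of the peg is bent a little to one side, so find it and feel your way down along it, the ring square to the board and not forced; keep hold of the dog while you press it past the spring catch until it is fully home, flat on the sloped board, then let go. Leave the small dog, the hammer and the tin where they are.

Things in the scene. Friction and masses are not known exactly. Their poses are not given: they have to be found in the camera images.
- dog_eye (a point): Centre of the hole of the large lathe dog (dark steel, loose, 0.3 to 0.5 kg): flat ring 60 mm outside, 18 mm thick, through hole 27 mm; the point is on the hole's axis, 9 mm above the flat underside. z is the hole's axis (up as it lies on the bench), -x points from hole to tail. A clamp screw sticks out to +x, to 54 mm from the hole's axis.
- dog_tail (a point): Where to grip the large dog: in its tail, 75 mm to -x of the hole's axis and 55 mm above the underside. The tail stands along z, 24 mm (x) by 16 mm (y), its top 85 mm above the underside; a 20 mm wide, 18 mm thick arm joins it to the ring. Grip across the 16 mm, firmly (80 N or more): weight and push act 75 mm to the side. Same axes as dog_eye.
- board: Sloped steel board of the tool rest (fixed), 150 by 170 mm, with the peg. Origin at the peg's root on the board's upper face, 105 mm above the bench. z is the board's normal and the axis of the peg's root, 40 deg from vertical, leaning toward the robot; +x points up the slope, y is level. The board spans x -80 to +70 mm. The dog goes on with its tail down the slope (-x).
- peg_bend (a point): Point on the root axis 40 mm above the board, where the 24 mm steel peg is bent: below it is straight along the board's z; the 60 mm above it lean 7 deg to a side that differs each time and is in no reading, so the tip's centre is 7.3 mm off the root axis, 100 mm above the board. The last 4 mm taper to a flat end 20.6 mm across. The ring slides on without being tilted. Same axes as the board.
- catch_mid (a point): Sprung round-nosed catch, 6 mm wide, in the peg's up-slope (+x) side: this point is on the peg's skin 24 mm above the board. It bulges 3.5 mm out, from 15 to 33 mm above the board, and yields inward. About 5 to 15 N along the peg push the dog past it; it then keeps the dog home. Same axes as the board.
- seat (a point): Where dog_eye comes to lie when the dog is fully home: on the root axis, 9 mm above the board. Same axes as the board.
- small_dog_eye (a point): Centre of the hole of the small lathe dog, a bystander of the same shape: ring 42 mm outside, hole 17 mm (too small for the peg), 14 mm thick, tail 52 mm to -x, 55 mm tall.
- hammer: A hammer lying on the bench, 270 mm long, a bystander.
- tin: An open metal tin, 84 mm across and 100 mm tall, a bystander.

How it is judged:
By the outcome, as a careful person would: the job done as asked, in the order asked, and still so for the second after the job is handed in, with the robot touching nothing.
It also fails if it takes over 72 s, if anything falls off the work surface, if the arm or the gripper's body presses on something with over 40 N, if the wrist force passes 120 N, or if a joint passes its speed limit or range.

## Working session

There is one attempt and no reset: what is moved stays moved. The work goes in short steps, Python scripts to look and compute and a tool call to move; the robot and the scene stay as the last step left them, time stands still between calls to the robot, and variables do not carry over. Pictures are saved under pics/ and viewed, about 8 in all and at most 12, crops included, and the job is handed in when it is done.

Besides the shell and the picture viewer there is one more tool, called as name([rows], argument=value, ...), one row to a line, values as JSON. arm_command: Moves the arm, as the interface text tells. Its arguments: {"type":"object","properties":{"increments":{"type":"array","items":{"type":"array"}}},"required":["increments"]}

```bash
mkdir -p pics
cat > h.py <<'E'
import numpy as np,cv2
from scipy.spatial.transform import Rotation as R
from bench import readout,imaging,arm
def cam(n,st=None):
    i=imaging.camera_info(n); f=240/np.tan(np.radians(i["vfov"])/2)
    K=np.array([[f,0,i["cx"]],[0,f,i["cy"]],[0,0,1]]); D=np.array(i["D"],float)
    if "T_tool_cam" in i:
        T=np.eye(4);T[:3,:3]=R.from_quat(st["ee_rot"]).as_matrix();T[:3,3]=st["position"]
        T=T@np.array(i["T_tool_cam"]); return K,D,T[:3,:3],T[:3,3]
    r=np.array(i["rotation"]); r=r if r.shape==(3,3) else R.from_quat(r).as_matrix()
    return K,D,r,np.array(i["eye"])
def rays(c,px):
    K,D,r,e=c
    u=cv2.undistortPoints(np.array(px,float).reshape(-1,1,2),K,D)[:,0]
    return np.c_[u,np.ones(len(u))]@r.T
def onz(c,px,z):
    d=rays(c,px); return c[3]+d*((z-c[3][2])/d[:,2])[:,None]
def cloud(c,depth):
    v,u=np.mgrid[0:480,0:640]; d=rays(c,np.c_[u.ravel(),v.ravel()])
    P=(c[3]+d*depth.reshape(-1,1)).reshape(480,640,3); P[depth<=0]=np.nan; return P
def proj(c,P):
    K,D,r,e=c
    return cv2.projectPoints((np.array(P,float)-e)@r,np.zeros(3),np.zeros(3),K,D)[0][:,0]
def shot(n,name):
    st=readout.read_state(); im,d=imaging.get_image(n)
    cv2.imwrite(f"pics/{name}.png",im); np.savez(f"pics/{name}.npz",d=d,pos=st["position"],rot=st["ee_rot"])
    return cam(n,st),im,d
E
python3 - <<'E'
from h import *
for n in("top","scene","wrist"):
    c,im,d=shot(n,n+"0"); print(n,c[3],c[2].round(3).tolist(),c[1],c[0][0,0],(d>0).mean())
print(readout.read_state())
E
```

```text
top [ 410.4691955   -44.49547893 1402.16973729] [[-0.001, -0.993, 0.114], [-1.0, -0.001, -0.012], [0.012, -0.114, -0.993]] [0.0248855 0.        0.        0.        0.       ] 614.4354649166802 0.9959049479166666
scene [1203.74281569 -360.14043323  608.38073809] [[0.461, 0.51, -0.726], [0.888, -0.259, 0.381], [0.007, -0.82, -0.572]] [-0.00721693  0.          0.          0.          0.        ] 478.85818527116095 0.9958365885416667
wrist [340.88074555 528.89591928 371.48000007] [[-0.437, -0.859, -0.268], [-0.9, 0.418, 0.127], [0.003, 0.296, -0.955]] [-0.09622177  0.          0.          0.          0.        ] 432.6575511658386 0.9959993489583333
{'clock': 0.15, 'joints': array([ 1.37758012e+00,  3.85390962e-01,  6.92498442e-03, -3.36054217e-04,
       -1.19397188e+00, -2.58632669e-01]), 'joint_vel': array([ 4.76059666e-05, -1.76310483e-03,  2.18798122e-03,  6.98629667e-04,
       -1.43195727e-04,  1.51129530e-03]), 'joint_efforts': array([-1.58293524e-04, -3.92679119e+01,  1.88581985e+01,  4.18861046e+00,
       -3.43161424e-03, -2.50222072e-06]), 'position': array([272.67446899, 561.89780301, 230.46278818]), 'ee_rot': array([-0.68903593,  0.15902347,  0.68921874,  0.15785613]), 'contact_force': array([-0.25815038,  0.2575831 , -1.17134546]), 'wrist_torque': array([-0.00373638,  0.0045113 , -0.03278939]), 'gripper_width': 85.42138687933745}
```

View pics/top0.png

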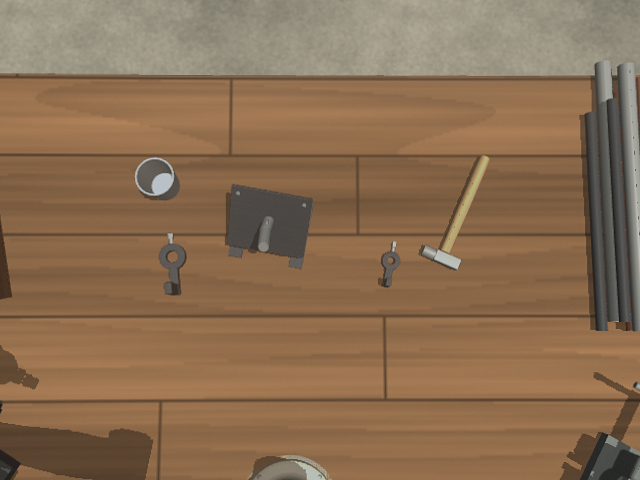

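View pics/scene0.png

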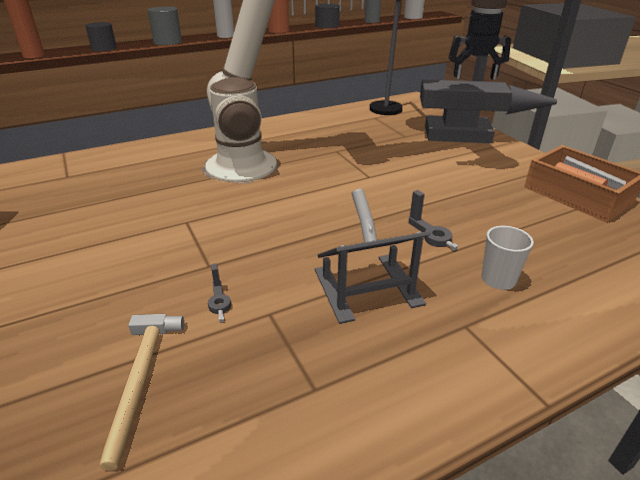

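The top view shows the large dog's ring at (172,256) with its tail at (172,288). The board is around (268,220), with the peg running from about (266,220) to (264,247).

```bash
cat > m.py <<'E'
from h import *
def load(n):
    z=np.load(f"pics/{n}0.npz"); im=cv2.imread(f"pics/{n}0.png"); c=cam(n); return c,im,cloud(c,z["d"])
c,im,P=load("top")
def box(P,u0,u1,v0,v1): 
    m=np.zeros(P.shape[:2],bool); m[v0:v1,u0:u1]=1; return m
# bench check
print("bench z",np.nanmedian(P[300:310,200:350,2]))
hsv=cv2.cvtColor(im,cv2.COLOR_BGR2HSV)
# dog
m=box(P,150,200,225,305)&(P[...,2]>9)
print("dog px",m.sum())
ring=m&(P[...,2]<24); tail=m&(P[...,2]>60)
print("tail top mean",np.nanmean(P[tail],0),np.nanmin(P[tail],0),np.nanmax(P[tail],0),tail.sum())
# hole: bench pixels enclosed by ring
rm=(m).astype(np.uint8)
cs,h=cv2.findContours(rm,cv2.RETR_CCOMP,cv2.CHAIN_APPROX_NONE)
for k,q in enumerate(cs):
    a=cv2.contourArea(q)
    if a>20: M=cv2.moments(q); uv=(M['m10']/M['m00'],M['m01']/M['m00']); print(k,h[0,k],a,uv,onz(c,[uv],18)[0])
# board plane
m=box(P,215,325,180,265)&(P[...,2]>40)
b=P[m]; 
for th in(8,4,3):
    ctr=b.mean(0);n=np.linalg.svd(b-ctr,full_matrices=False)[2][2];n*=np.sign(n[2]); b=P[m][abs((P[m]-ctr)@n)<th]
print("board n",n,"tilt",np.degrees(np.arccos(n[2])),"rms",((b-ctr)@n).std(),"ctr",ctr,len(b))
dist=(P-ctr)@n
bm=(m&(abs(dist)<6)).astype(np.uint8)
cs,_=cv2.findContours(bm,cv2.RETR_EXTERNAL,cv2.CHAIN_APPROX_NONE);q=max(cs,key=cv2.contourArea)
bx=cv2.boxPoints(cv2.minAreaRect(q));print(bx)
Q=cv2.findNonZero(bm)[:,0]
y=np.cross([0,0,1],n);y/=np.linalg.norm(y); x=np.cross(y,n)
L=(b-ctr)@np.c_[x,y]; print("x",x,"y",y,"ext",np.percentile(L,[0.3,99.7],axis=0))
pg=P[m&(dist>12)]; l=(pg-ctr)@np.c_[x,y,n]; print("peg",len(pg)); 
for a in range(10,110,10):
    s=l[abs(l[:,2]-a)<5]; 
    if len(s): print(a,s.mean(0).round(1),s.min(0).round(1),s.max(0).round(1))
E
python3 m.py
```

```text
bench z 1.3437881465622468
dog px 856
tail top mean [468.86225294 254.06878538  81.9201926 ] [456.71164883 246.77064603  60.57912236] [481.13459319 266.05837829  92.63232735] 116
9 [14  8 10 -1] 879.0 (172.3646188850967, 264.29560106181265) [525.78611118 263.06526327  18.        ]
11 [12 10 -1  9] 126.5 (172.16073781291172, 256.27272727272725) [543.91971829 263.99880488  18.        ]
board n [-0.63186773  0.11741295  0.76613143] tilt 39.9922454202297 rms 1.553524362274283 ctr [613.77277566  41.6907731  107.64912935] 3570
[[221.328   242.69601]
 [232.17603 183.03201]
 [313.40002 197.80002]
 [302.552   257.46402]]
x [-0.75323765  0.13996577 -0.64268393] y [-0.18269159 -0.98317027  0.        ] ext [[-69.70550224 -84.43446861]
 [ 80.68225974  83.86918157]]
peg 353
10 [-9.   1.7 14.1] [-11.7  -4.   13. ] [-6.2  8.9 14.8]
20 [-7.5  0.5 20.5] [-11.9 -12.   16. ] [-1.  10.8 25. ]
30 [-7.4  1.9 30.3] [-13.4 -10.7  25.5] [ 4.5 11.5 34.8]
40 [-7.6 -0.4 40.3] [-12.2 -11.5  36.1] [-1.7 11.5 45. ]
50 [-6.9  1.5 50.2] [-12.2 -11.6  45.8] [ 2.1 12.1 54.1]
60 [-6.2  1.9 60.3] [-11.6 -10.4  55.2] [ 4.9 13.6 64.3]
70 [-7.7  2.9 70.5] [-12.   -8.   65.1] [-2.6 12.8 74.9]
80 [-6.5  3.1 79.8] [-11.7  -7.5  75.2] [ 2.9 14.7 84.4]
90 [-5.9  6.8 90.5] [-11.8  -5.9  85.2] [ 5.8 17.4 94.8]
100 [ 0.8  6.  99. ] [-10.8  -4.7  95.1] [ 12.3  16.6 104.4]
```

Run:
```python
from h import *
s=readout.read_state(); M=R.from_quat(s["ee_rot"]).as_matrix(); print(M.round(3)); print(np.array(imaging.camera_info("wrist")["T_tool_cam"]).round(3))
c=cam("top"); print(onz(c,[(172.16,256.27)],9))
# screw/tail line in top view
print(onz(c,[(170.5,238)],9),onz(c,[(172,290)],85))
for yaw in(5,):
  for sg in(1,-1):
    a=np.radians(yaw); y=sg*np.array([-np.sin(a),np.cos(a),0]); x=np.array([0,0,-1.]); T=np.c_[x,y,np.cross(x,y)]
    print(sg,R.from_matrix(T@M.T).as_rotvec(degrees=True), "cam off",T@np.array(imaging.camera_info("wrist")["T_tool_cam"])[:3,3])
```

```text
[[-0.001 -0.437 -0.9  ]
 [-0.002 -0.9    0.437]
 [-1.     0.002 -0.   ]]
[[-1.00000e-03 -2.96000e-01  9.55000e-01 -1.41144e+02]
 [ 1.00000e+00 -0.00000e+00  1.00000e-03  1.02000e-01]
 [-0.00000e+00  9.55000e-01  2.96000e-01 -7.57920e+01]
 [ 0.00000e+00  0.00000e+00  0.00000e+00  1.00000e+00]]
[[544.79363933 266.00649091   9.        ]]
[[586.5589024  270.85289078   9.        ]] [[465.27285009 247.48978942  85.        ]]
1 [-1.44072491e-02 -1.28439082e-01 -1.49103821e+02] cam off [-75.5125305   -6.50426635 141.14387834]
-1 [ 9.63063816e-02 -1.08028648e-02  3.08961263e+01] cam off [ 75.5125305    6.50426635 141.14387834]
```

```bash
python3 -c "
import cv2
a=cv2.imread('pics/top0.png')[170:310,140:330]; b=cv2.imread('pics/wrist0.png')
a=cv2.resize(a,None,fx=4,fy=4,interpolation=cv2.INTER_CUBIC); cv2.imwrite('pics/top0c.png',a)"
```

```text
(no output)
```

View pics/top0c.png

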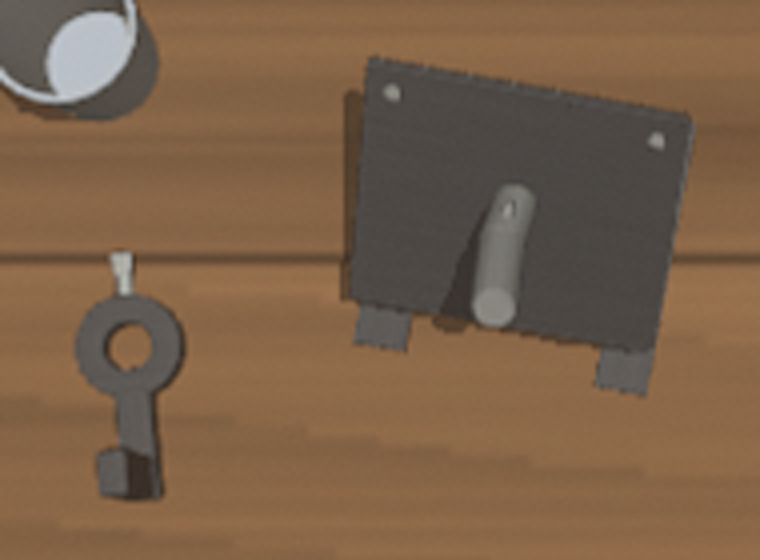

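The crop shows the tail top at about (168,288), the ring hole at (172,256) and the screw at (170,236). The peg leans toward the image's left. I'll move above the dog for a wrist view.

arm_command([
  [[0,0,7],[40,-60,0],0],
  [[0,0,14],[75,-110,0],0],
  [[0,0,20],[105,-160,0],0],
  [[0,0,26],[130,-200,0],0],
  [[0,0,32],[150,-230,0],0],
])

```text
clock: 0.65
position: [409.7, 350.9, 230.4]
ee_rot: [0.706, 0.039, -0.706, 0.04]
contact_force: [1.1, 0.6, 0.1]
gripper_width: 85.7
```

arm_command([
  [[0,0,1],[20,-30,-10],0],
  [[0,0,2],[45,-65,-15],0],
  [[0,0,2],[48,-75,-20],0],
  [[0,0,2],[48,-75,-20],0],
  [[0,0,2],[48,-75,-20],0],
])

```text
clock: 1.15
position: [457.5, 276.3, 210.3]
ee_rot: [-0.705, -0.051, 0.705, -0.052]
contact_force: [0.3, 0.3, -0.2]
gripper_width: 85.8
```

Run:
```python
from h import *
c,im,d=shot("wrist","w1"); print(readout.read_state()["position"],readout.read_state()["ee_rot"])
```

```text
[457.45962193 276.80010407 210.58156362] [ 0.70534725  0.05153815 -0.70502777  0.0525824 ]
```

View pics/w1.png

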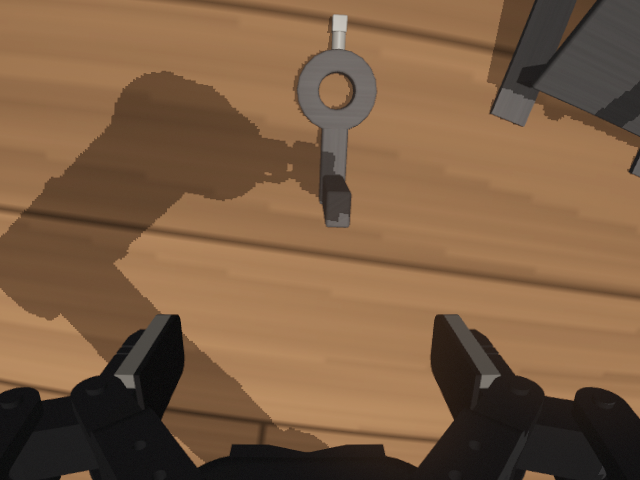

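The wrist view shows the ring hole at about (336,90), the tail top at about (338,208) and the screw at (339,22).

Run:
```python
from h import *
z=np.load("pics/w1.npz"); im=cv2.imread("pics/w1.png"); c=cam("wrist",dict(ee_rot=z["rot"],position=z["pos"]))
P=cloud(c,z["d"]); B=np.zeros((480,640),bool); B[10:240,280:390]=1
print("bench",np.nanmedian(P[100:200,400:450,2]))
m=B&(P[...,2]>9); t=B&(P[...,2]>78)
p=P[t]; print("tailtop",len(p),np.median(p,0),p.min(0),p.max(0))
cs,h=cv2.findContours(t.astype(np.uint8),0,1); q=max(cs,key=cv2.contourArea); r=cv2.minAreaRect(q); bx=cv2.boxPoints(r); print(bx, onz(c,bx,85).round(1), onz(c,[r[0]],85))
cs,h=cv2.findContours(m.astype(np.uint8),cv2.RETR_CCOMP,cv2.CHAIN_APPROX_NONE)
for k,q in enumerate(cs):
    a=cv2.contourArea(q)
    if a>100 and h[0,k][3]>=0:
        (u,v),ax,_=cv2.fitEllipse(q); print("hole",u,v,ax,onz(c,[(u,v)],9)[0])
g=B&(P[...,2]>14)&(P[...,2]<22); cs,_=cv2.findContours(g.astype(np.uint8),0,1); q=max(cs,key=cv2.contourArea)[:,0]
w=onz(c,q,18)[:,:2]; 
# fit outer circle, points of ring away from tail/screw
e=np.array([545,266.]); 
for _ in range(6):
    dd=w-e; rr=np.hypot(*dd.T); k=(abs(rr-30)<4)&(abs(dd[:,1])>12)
    s=np.linalg.lstsq(np.c_[2*w[k],np.ones(k.sum())],(w[k]**2).sum(1),rcond=None)[0]; e=s[:2]
print("outer c",e,k.sum(),np.sqrt(s[2]+e@e))
hs=cv2.cvtColor(im,cv2.COLOR_BGR2HSV); sc=B&(im.min(2)>150); v,u=np.nonzero(sc); print("screw",onz(c,[(u.mean(),v.mean())],9))
```

```text
bench -1.3436298086442093
tailtop 925 [473.03107004 258.38422196  83.32150948] [460.05499055 248.99721985  78.09694793] [484.71599507 266.97877065  85.63055832]
[[323.4954  226.08307]
 [325.56924 188.75385]
 [350.88004 190.16   ]
 [348.80618 227.48923]] [[460.4 265.4  85. ]
 [484.5 267.9  85. ]
 [485.9 252.1  85. ]
 [461.8 249.2  85. ]] [[473.28511946 258.65069126  85.        ]]
hole 335.9964904785156 90.4360580444336 (36.664764404296875, 36.85758972167969) [546.68125359 266.3447594    9.        ]
outer c [545.97332161 266.37531786] 172 29.13986245855113
screw [[590.57213691 271.01728266   9.        ]]
```

arm_command([
  [[0,0,-2.4],[14.5,-18.3,-30],0],
  [[0,0,-2.4],[14.5,-18.3,-75],0],
  [[0,0,-2.4],[14.5,-18.3,-120],0],
  [[0,0,-2.4],[14.5,-18.3,-155],0],
  [[0,0,-2.4],[14.5,-18.3,-174.5],0],
])

```text
clock: 1.7
position: [470.2, 258.9, 33.3]
ee_rot: [-0.705, -0.037, 0.707, -0.039]
contact_force: [0.3, 0.2, 0.2]
gripper_width: 85.6
```

Run:
```python
from h import *
s=readout.read_state(); print(s["position"]); M=R.from_quat(s["ee_rot"]).as_matrix(); print(M.round(4), s["contact_force"])
```

```text
[470.22266554 258.93554077  33.27541631]
[[-0.0026  0.1072 -0.9942]
 [-0.0042 -0.9942 -0.1072]
 [-1.      0.0039  0.003 ]] [0.33977682 0.22670103 0.18431662]
```

arm_command([
  [[0,0,0],[2,-0.4,2.5],0],
  [[0,0,0],[2,-0.4,2.5],0.5],
  [[0,0,0],[2,-0.4,2.5],1],
  [[0,0,0],[2,-0.4,2.5],1],
  [[0,0,0],[2,-0.4,2.5],1],
])

```text
clock: 2.2
position: [472.7, 259.1, 37.0]
ee_rot: [-0.706, -0.037, 0.706, -0.039]
contact_force: [0.3, -0.5, -0.5]
gripper_width: 28.5
```

arm_command([
  [[0,0,0],[0,0,0],1],
  [[0,0,0],[0,0,0],1],
  [[0,0,0],[0,0,0],1],
  [[0,0,0],[0,0,0],1],
  [[0,0,0],[0,0,0],1],
])

```text
clock: 2.7
position: [472.6, 259.1, 37.5]
ee_rot: [-0.706, -0.037, 0.706, -0.039]
contact_force: [-2.7, -0.5, 5.9]
gripper_width: 15.4
```

arm_command([
  [[0,0,0],[0,0,15],1],
  [[0,0,0],[0,0,40],1],
  [[0,0,0],[0,0,80],1],
  [[0,0,0],[0,-10,120],1],
  [[0,0,0],[0,-20,150],1],
])

```text
clock: 3.2
position: [472.4, 238.9, 188.5]
ee_rot: [-0.706, -0.037, 0.706, -0.039]
contact_force: [0.4, 0.4, -4.4]
gripper_width: 15.4
```

```bash
cat > b.py <<'E'
from h import *
n=np.array([-0.63187,0.11741,0.76613]); n/=np.linalg.norm(n)
yb=np.cross(n,[0,0,1]);yb=-np.cross([0,0,1],n);yb/=np.linalg.norm(yb); xb=np.cross(yb,n)
Bm=np.c_[xb,yb,n]; O=np.array([613.8,41.7,106.])
TR=np.c_[-n,-yb,np.cross(-n,-yb)]
def go(t,off=(0,0),dt=28.5,L=75,O=O):
    "turn/shift to put eye at board coords (off,t)"
    s=readout.read_state(); M=R.from_quat(s["ee_rot"]).as_matrix()
    tcp=O+Bm@np.array([off[0]-L,off[1],t+dt])
    return R.from_matrix(TR@M.T).as_rotvec(degrees=True).round(2),(tcp-s["position"]).round(2)
E
python3 - <<'E'
from b import *
s=readout.read_state(); print(s["position"],s["contact_force"],s["wrist_torque"],s["gripper_width"],s["joints"])
print(xb,yb); print(go(160,(-50,0))); print(go(160))
E
```

```text
[472.42178085 238.91223915 188.51217134] [ 0.43393598  0.42683418 -4.38410135] [0.06453623 0.02733677 0.00878727] 15.364445443220337 [ 7.75314315e-01  2.60583011e-01 -2.89068211e-01  9.27919899e-04
 -1.02337478e+00  9.02847358e-01]
[ 0.75323697 -0.13996163  0.64268562] [ 0.18268652  0.98317121 -0.        ]
(array([ -1.41, -40.18, -15.98]), array([ -71.88, -157.59,  -18.43]))
(array([ -1.41, -40.18, -15.98]), array([ -34.22, -164.58,   13.7 ]))
```

arm_command([
  [[-0.2,-7,-2.8],[-20,-20,5],1],
  [[-0.5,-14.5,-5.8],[-40,-45,10],1],
  [[-0.7,-22,-8.7],[-60,-75,10],1],
  [[-1,-29,-11.5],[-72,-105,5],1],
  [[-1.3,-36,-14.3],[-72,-135,-5],1],
])

```text
clock: 3.7
position: [411.3, 117.3, 202.8]
ee_rot: [0.86, -0.061, -0.506, -0.016]
contact_force: [2.5, -1.6, -2.6]
gripper_width: 15.2
```

Run:
```python
from b import *
print(go(160,(-50,0)),readout.read_state()["joints"])
```

```text
(array([  0.32, -10.98,  -3.34]), array([-10.78, -35.95, -32.76])) [ 0.8205102  -0.12049082 -1.03947307  0.90944097 -0.54984365 -0.13008078]
```

Run:
```python
from b import *
print(go(140,(-20,0)),go(140))
```

```text
(array([  0.32, -10.98,  -3.34]), array([ 24.45, -42.5 , -28.8 ])) (array([  0.32, -10.98,  -3.34]), array([ 39.52, -45.3 , -15.94]))
```

arm_command([
  [[0,-3,-1],[8,-15,-2],1],
  [[0.1,-6,-2],[18,-30,-8],1],
  [[0.3,-9,-3],[24.5,-42.5,-20],1],
  [[0.3,-11,-3.3],[24.5,-42.5,-29],1],
  [[0.3,-11,-3.3],[24.5,-42.5,-29],1],
])

```text
clock: 4.2
position: [484.4, 93.9, 211.1]
ee_rot: [0.896, -0.087, -0.435, -0.037]
contact_force: [0.9, 1.0, -3.2]
gripper_width: 15.0
```

Run:
```python
from b import *
print(go(140,(-20,0)),readout.read_state()["joints"])
c,im,d=shot("wrist","w2"); s=readout.read_state(); print(s["contact_force"],s["wrist_torque"])
```

```text
(array([ 0.17, -1.82,  0.27]), array([-48.58, -19.16, -37.1 ])) [ 0.32124822 -0.04084574 -1.06936981  1.74621153 -0.31811867 -0.59352138]
[ 0.72962847  1.75471377 -3.47577116] [ 0.4627035   1.90461216 -0.06013554]
```

View pics/w2.png

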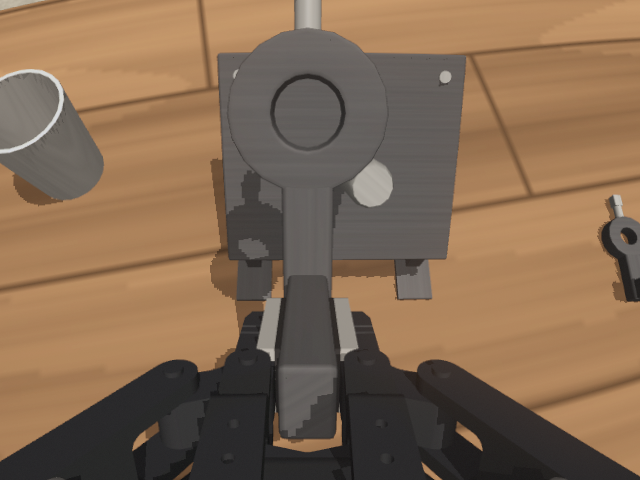

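The wrist view shows the ring hole at (308,112) and the peg tip at (372,184), to the right of the arm. The board lies behind them. Joint 3 sits at its limit, so I'll identify the kinematics from the readings and check which configurations are feasible.

```bash
cat > k.py <<'E'
from b import *
from scipy.optimize import least_squares
s=readout.read_state()
DATA=[([1.37758,.38539,.006925,-.000336,-1.19397,-.25863],[272.674,561.898,230.463]),
 ([.775314,.260583,-.289068,.000928,-1.023375,.902847],[472.422,238.912,188.512]),
 ([.8205102,-.12049082,-1.03947307,.90944097,-.54984365,-.13008078],[411.3,117.3,202.8]),
 ([0.32124822,-0.04084574,-1.06936981,1.74621153,-0.31811867,-0.59352138],[484.4,93.9,211.1])]
def fk(p,q,s4=1,s6=1):
    r0,z0,L1,a,L2,Lt=p; e=lambda ax,t:R.from_euler(ax,t)
    A=e('z',q[0]); P=A.apply([r0,0,z0]); A=A*e('y',q[1]); P=P+A.apply([0,0,L1]); A=A*e('y',-q[2]); P=P+A.apply([L2,0,a])
    A=A*e('x',s4*q[3])*e('y',-q[4]); P=P+A.apply([Lt,0,0]); return P,A*e('x',s6*q[5])
p0=[0,350,400,30,400,250]
def fit(s4): return least_squares(lambda p:np.concatenate([(fk(p,q,s4)[0]-x)/w for (q,x),w in zip(DATA,[1,1,4,2])]+[(np.array(p)-p0)/300]),p0)
E
python3 - <<'E'
from k import *
print(s["position"],s["ee_rot"],s["joints"],s["joint_vel"].round(3),s["wrist_torque"])
for s4 in(1,-1):
    r=fit(s4); print(s4,r.cost,r.x.round(1),r.fun.round(1))
    for s6 in(1,-1): print(s6,fk(r.x,s["joints"],s4,s6)[1].as_quat(),fk(r.x,DATA[1][0],s4,s6)[1].as_quat())
E
```

```text
[484.97922079  92.73746166 210.11425016] [ 0.89541689 -0.08683411 -0.43523746 -0.0354512 ] [ 0.31302825 -0.03852693 -1.06942605  1.75805563 -0.31587612 -0.59631201] [ 0.108 -0.025 -0.007 -0.44  -0.099  0.239] [ 0.4627035   1.90461216 -0.06013554]
1 29315.27249288937 [507.8 188.3  69.7 -95.2  81.  -77.5] [-162.4    1.6  -18.5  -83.   142.7   21.1  -19.8   48.     0.   -37.5
    8.6   -5.4    1.7   -0.5   -1.1   -0.4   -1.1   -1.1]
1 [ 0.46485814  0.53847633 -0.03169271  0.70210093] [ 0.04483041  0.70639325 -0.04562934  0.70492324]
-1 [ 0.77892563  0.42774353 -0.32862845  0.31986509] [-0.52566368  0.47334726  0.52632294  0.47180953]
-1 26173.51587409978 [ 216.1  575.2  287.7 -126.9  343.2  371.5] [-1.584e+02  2.270e+01 -4.800e+00 -1.039e+02  1.219e+02  5.700e+00
 -9.000e+00  1.520e+01 -4.000e+00 -1.000e-01 -2.670e+01  2.000e-01
  7.000e-01  8.000e-01 -4.000e-01 -5.000e-01 -2.000e-01  4.000e-01]
1 [-0.87279389  0.16709426  0.41115851  0.20312316] [ 0.04411483  0.70599845 -0.04566199  0.70536164]
-1 [-0.60808757  0.36916035  0.24635837  0.65822314] [-0.52645109  0.47312836  0.52599277  0.47151927]
```

```bash
python3 - <<'E'
s=open('k.py').read()
s=s.replace("r0,z0,L1,a,L2,Lt=p","r0,z0,L1,a,L2,Lt,dy,o6=p").replace("[r0,0,z0]","[r0,dy,z0]").replace("s6*q[5])","s6*q[5]+o6)").replace("400,250]","400,250,-160,3.14]")
s=s[:s.index("p0=")]+'''p0=[0,350,400,30,400,250,-160,3.14]
DATA[3]=([0.31302825,-0.03852693,-1.06942605,1.75805563,-0.31587612,-0.59631201],[484.979,92.737,210.114])
QT=[[-0.68903593,0.15902347,0.68921874,0.15785613],[-.706,-.037,.706,-.039],[0.86,-0.061,-0.506,-0.016],[0.89541689,-0.08683411,-0.43523746,-0.0354512]]
def res(p,s4,s6):
    o=[(np.array(p)-p0)/[300]*1]
    for (q,x),w,t in zip(DATA,[1,1,5,2],QT):
        P,A=fk(p,q,s4,s6); o+=[(P-x)/w,(A*R.from_quat(t).inv()).as_rotvec()*100/w]
    return np.concatenate(o)
def fit(s4,s6): return least_squares(res,p0,args=(s4,s6))
'''
open('k.py','w').write(s)
E
python3 - <<'E'
from k import *
for s4 in(1,-1):
    for s6 in(1,-1):
        r=fit(s4,s6); print(s4,s6,r.cost,r.x.round(2),r.fun.round(1)[8:])
E
```

```text
1 1 18322.218702581446 [ 257.88  568.8   233.57 -134.99  320.11  316.94 -163.07    3.88] [ 1.300e+00 -1.150e+01 -5.900e+00  0.000e+00  2.000e-01  1.354e+02
  1.280e+01  8.600e+00  6.700e+00  1.000e-01  0.000e+00 -9.700e+01
 -2.300e+01  3.060e+01 -3.000e+00  1.310e+01  1.400e+01 -6.400e+00
 -9.500e+00 -5.800e+00 -4.000e-01  6.050e+01  1.960e+01 -4.890e+01]
1 -1 15356.983906221794 [ 257.88  568.8   233.57 -134.99  320.11  316.94 -163.07    4.31] [   1.3  -11.5   -5.9    0.     0.    39.8   12.8    8.6    6.7    0.2
    0.3   39.7  -23.    30.6   -3.    14.6   15.7  -20.7   -9.5   -5.8
   -0.4   84.4   27.3 -129.4]
-1 1 20301.37063482869 [ 460.79  394.13   45.09 -139.89  164.16   28.62 -148.99    4.28] [-1.540e+01 -2.270e+01 -1.380e+01  1.000e-01  1.000e-01  9.450e+01
  1.700e+01  3.210e+01  1.550e+01 -0.000e+00 -2.000e-01 -1.378e+02
  2.800e+00  2.060e+01 -8.000e-01 -6.600e+00  1.200e+00  1.200e+01
 -9.400e+00 -5.380e+01 -3.100e+00 -4.910e+01  1.010e+01  6.360e+01]
-1 -1 2970.0322778015793 [ 460.79  394.13   45.09 -139.89  164.16   28.62 -148.99    4.71] [-15.4 -22.7 -13.8   0.   -0.   -0.   17.   32.1  15.5   0.1   0.1   0.
   2.8  20.6  -0.8  -0.   -0.   -0.   -9.4 -53.8  -3.1   0.   -0.   -0. ]
```

Run:
```python
from k import *
e=lambda ax,t:R.from_euler(ax,t)
def basis(q):
    A1=e('z',q[0]);A2=A1*e('y',q[1]);A3=A2*e('y',-q[2]);A4=A3*e('x',-q[3]);A5=A4*e('y',-q[4])
    m=lambda A:A.as_matrix()
    return np.c_[m(A1),m(A2)[:,[0,2]],m(A3)[:,[0,2]],m(A5)[:,0]]
W=[1,1,.3,1]
Am=np.vstack([w*basis(q) for (q,x),w in zip(DATA,W)]); y=np.concatenate([w*np.array(x) for (q,x),w in zip(DATA,W)])
pr=np.array([0,-160,350,0,400,400,0,250.])
for lam in(.001,.01,.05):
    d=np.linalg.lstsq(np.vstack([Am,lam*np.eye(8)]),np.r_[y-Am@pr,np.zeros(8)],rcond=None)[0]
    print(lam,(pr+d).round(1),(Am@(pr+d)-y).round(1)); 
print(np.linalg.svd(Am)[1])
```

```text
0.001 [2043.4 -146.7 -615.  -948.8  295.7 -654.6 -220.9 -153.3] [-16.2 -15.3 -25.    8.4  27.   33.5 -12.4  47.1 -35.5  -1.9 -41.4   2.1]
0.01 [1796.  -145.3 -507.  -794.7  266.7 -546.1 -188.2 -140.5] [-18.1 -17.6 -24.2  10.   30.6  32.2 -10.7  47.3 -29.4  -2.6 -44.2   0.8]
0.05 [ 492.5 -136.2   48.2    6.8  138.6   26.4  -12.2  -58.2] [-29.4 -27.7 -19.3  16.3  49.5  25.8  -1.9  45.8   1.9  -5.5 -62.   -6.3]
[3.42829381 2.99138074 1.76586136 0.73170484 0.56642123 0.20604966
 0.02843027 0.02620706]
```

Run:
```python
from b import *
s=readout.read_state(); print(s["position"],s["joints"],s["joint_vel"].round(2),s["wrist_torque"],s["contact_force"])
print(go(120,(10,-5)),go(120,(0,-7)))
```

```text
[484.97922079  92.73746166 210.11425016] [ 0.31302825 -0.03852693 -1.06942605  1.75805563 -0.31587612 -0.59631201] [ 0.11 -0.03 -0.01 -0.44 -0.1   0.24] [ 0.4627035   1.90461216 -0.06013554] [ 0.72962847  1.75471377 -3.47577116]
(array([ 0.35, -1.87,  0.23]), array([-14.89, -29.42, -32.12])) (array([ 0.35, -1.87,  0.23]), array([-22.78, -29.99, -38.55]))
```

arm_command([
  [[0,0,0],[-3,-6,-7],1],
  [[0,-0.5,0],[-6,-12,-14],1],
  [[0.2,-1,0.1],[-9,-18,-20],1],
  [[0.3,-1.5,0.2],[-12,-24,-26],1],
  [[0.3,-1.9,0.2],[-15,-29.5,-32],1],
])

```text
clock: 4.75
position: [487.3, 74.3, 201.7]
ee_rot: [0.896, -0.089, -0.433, -0.035]
contact_force: [0.9, 0.4, -3.9]
gripper_width: 15.2
```

Run:
```python
from b import *
s=readout.read_state(); print(s["position"],s["ee_rot"],s["joints"],s["joint_vel"].round(2),s["wrist_torque"],s["contact_force"])
print(go(120,(10,-5)),go(120,(0,-7)))
```

```text
[487.32606534  74.26173595 201.70061826] [ 0.89608    -0.08888212 -0.43345828 -0.03541923] [ 0.1239106  -0.03443517 -1.06940687  2.05109546 -0.23071119 -0.73340841] [-0.06 -0.   -0.    0.    0.    0.03] [0.4632282  2.12984763 0.06909473] [ 0.94547733  0.40353283 -3.92817928]
(array([ 0.48, -1.66,  0.44]), array([-17.23, -10.94, -23.7 ])) (array([ 0.48, -1.66,  0.44]), array([-25.13, -11.51, -30.13]))
```

```bash
cat > k2.py <<'E'
from b import *
from scipy.optimize import least_squares
DATA=[([1.37758,.38539,.006925,-.000336,-1.19397,-.25863],[272.674,561.898,230.463]),
 ([.775314,.260583,-.289068,.000928,-1.023375,.902847],[472.422,238.912,188.512]),
 ([.8205102,-.12049082,-1.03947307,.90944097,-.54984365,-.13008078],[411.3,117.3,202.8]),
 ([0.31302825,-0.03852693,-1.06942605,1.75805563,-0.31587612,-0.59631201],[484.979,92.737,210.114]),
 ([0.1239106,-0.03443517,-1.06940687,2.05109546,-0.23071119,-0.73340841],[487.326,74.262,201.701])]
e=lambda ax,t:R.from_euler(ax,t)
def chain(q):
    A1=e('z',q[0]);A2=A1*e('y',q[1]);A3=A2*e('y',-q[2]);A4=A3*e('x',-q[3]);A5=A4*e('y',-q[4])
    m=lambda A:A.as_matrix()
    return np.c_[m(A1)[:,[0,2]],m(A2)[:,2],m(A3)[:,[0,2]],m(A4)[:,1],m(A5)[:,0]], A5*e('x',-q[5]+1.5*np.pi)
W=[1,1,.5,1,1]
Am=np.vstack([w*chain(q)[0] for (q,x),w in zip(DATA,W)]); yv=np.concatenate([w*np.array(x) for (q,x),w in zip(DATA,W)])
pr=np.array([0,350,400,400,0,-160,295.]); lam=.01
PAR=pr+np.linalg.lstsq(np.vstack([Am,lam*np.eye(7)]),np.r_[yv-Am@pr,np.zeros(7)],rcond=None)[0]
def fk(q): B,A=chain(q); return B@PAR,A
LO=np.array([-3.14,-1.21,-1.07,-3.16,-2.99,-3.1]);HI=np.array([3.14,2.06,1.41,2.05,-.16,3.1])
def ik(P,Rm,starts):
    best=None; T=R.from_matrix(Rm)
    for q0 in starts:
        r=least_squares(lambda q:np.r_[fk(q)[0]-P,(fk(q)[1]*T.inv()).as_rotvec()*200],np.clip(q0,LO+.06,HI-.06),bounds=(LO+.02,HI-.02))
        if best is None or r.cost<best.cost-1e-3: best=r
    return best.x,best.cost
E
python3 - <<'E'
from k2 import *
print(PAR.round(1),(Am@PAR-yv).round(1))
rng=np.random.default_rng(0); st=[LO+(HI-LO)*rng.random(6)*[.6,1,1,1,1,1]+[1,0,0,0,0,0] for _ in range(25)]
# grip tilt a about jaw axis; sign: + -> tool more vertical at hang
for a in(0,10,15,20,30,-15):
  for flip in(0,1):
    out=[]
    for h in(9,60,115):
        g=np.array([-75,0,h+46.]); ax=R.from_rotvec(np.radians(a)*yb)
        Rm=ax.as_matrix()@TR
        if flip: Rm=Rm@np.diag([1,-1,-1])
        tcp=O+Bm@g+19*Rm[:,0]
        q,c=ik(tcp,Rm,st); out.append((h,round(c,2),q.round(2).tolist()))
    print(a,flip,Rm[:,0].round(2),out)
E
```

```text
[   1.4  171.5  558.4  424.4   -3.8 -159.8  298. ] [-0.  -0.   0.2 -0.  -0.  -0.2  0.3  0.3 -0.  -0.  -0.1  0.  -0.1 -0.1
  0. ]
0 0 [ 0.63 -0.12 -0.77] [(9, np.float64(0.0), [-0.2, 0.29, -0.87, -3.1, -0.28, -1.6]), (60, np.float64(0.91), [-0.2, 0.15, -0.9, -3.12, -0.18, -1.58]), (115, np.float64(120.1), [-0.2, 0.01, -0.97, -3.14, -0.18, -1.56])]
0 1 [ 0.63 -0.12 -0.77] [(9, np.float64(0.0), [-0.2, 0.29, -0.87, -3.1, -0.28, 1.54]), (60, np.float64(0.91), [-0.2, 0.15, -0.9, -3.12, -0.18, 1.56]), (115, np.float64(120.1), [-0.2, 0.01, -0.97, -3.14, -0.18, 1.58])]
10 0 [ 0.49 -0.09 -0.87] [(9, np.float64(194.25), [-0.2, 0.29, -0.85, -3.14, -0.18, -1.56]), (60, np.float64(42.82), [0.08, 0.14, -1.04, 2.03, -0.18, -0.7]), (115, np.float64(37.9), [0.46, 0.01, -1.05, 1.19, -0.32, -0.19])]
10 1 [ 0.49 -0.09 -0.87] [(9, np.float64(194.25), [-0.2, 0.29, -0.85, -3.14, -0.18, 1.58]), (60, np.float64(42.82), [0.08, 0.14, -1.04, 2.03, -0.18, 2.44]), (115, np.float64(37.9), [0.46, 0.01, -1.05, 1.19, -0.32, 2.95])]
15 0 [ 0.42 -0.08 -0.91] [(9, np.float64(69.08), [0.08, 0.26, -0.98, 1.99, -0.18, -0.67
[... 956 characters left out ...]
0.58, 0.1, -0.65, 0.19, -0.7, 0.67])]
30 1 [ 0.17 -0.03 -0.98] [(9, np.float64(0.0), [0.47, 0.33, -0.62, 0.22, -0.5, -2.42]), (60, np.float64(0.0), [0.52, 0.22, -0.64, 0.2, -0.59, -2.44]), (115, np.float64(0.0), [0.58, 0.1, -0.65, 0.19, -0.7, -2.47])]
-15 0 [ 0.81 -0.15 -0.57] [(9, np.float64(0.0), [-0.21, 0.42, -1.03, -3.11, -0.84, -1.57]), (60, np.float64(3.98), [-0.22, 0.24, -1.05, -3.07, -0.67, -1.6]), (115, np.float64(4.15), [-0.23, 0.04, -1.05, -3.03, -0.47, -1.64])]
-15 1 [ 0.81 -0.15 -0.57] [(9, np.float64(0.0), [-0.21, 0.42, -1.03, -3.11, -0.84, 1.57]), (60, np.float64(3.98), [-0.22, 0.24, -1.05, -3.07, -0.67, 1.54]), (115, np.float64(4.15), [-0.23, 0.04, -1.05, -3.03, -0.47, 1.5])]
```

Run:
```python
from k2 import *
s=readout.read_state(); M=R.from_quat(s["ee_rot"])
T=R.from_quat([-0.706,-0.037,0.706,-0.039]); print("back",(T*M.inv()).as_rotvec(degrees=True),np.array([472.6,259.1,110])-s["position"])
st=[[.5,.2,-.8,.5,-.4,.2],[.3,.2,-.9,1.2,-.2,0]]
for gz,gx in((62,-78),):
 for a in(20,22,24,26):
  for h in(9,35,60,90,115,130):
    Rm=R.from_rotvec(np.radians(a)*yb).as_matrix()@TR; tcp=O+Bm@[gx,0,h-9+gz]+19*Rm[:,0]
    q,c=ik(tcp,Rm,st); print(a,h,round(c,2),q.round(2).tolist())
```

```text
back [ 2.2073707  38.5285716  16.15088783] [-14.72606534 184.83826405 -91.70061826]
20 9 2.61 [0.32, 0.25, -0.95, 1.19, -0.18, -0.1]
20 35 0.0 [0.41, 0.2, -0.95, 0.97, -0.23, 0.04]
20 60 0.0 [0.5, 0.15, -0.92, 0.77, -0.32, 0.17]
20 90 0.0 [0.58, 0.08, -0.9, 0.63, -0.41, 0.25]
20 115 0.0 [0.63, 0.02, -0.88, 0.56, -0.49, 0.29]
20 130 0.0 [0.66, -0.01, -0.87, 0.52, -0.53, 0.3]
22 9 0.0 [0.41, 0.26, -0.9, 0.87, -0.23, 0.14]
22 35 0.0 [0.48, 0.21, -0.87, 0.69, -0.31, 0.26]
22 60 0.0 [0.53, 0.16, -0.86, 0.59, -0.38, 0.32]
22 90 0.0 [0.59, 0.09, -0.84, 0.51, -0.46, 0.36]
22 115 0.0 [0.63, 0.03, -0.83, 0.46, -0.53, 0.38]
22 130 0.0 [0.66, -0.0, -0.83, 0.44, -0.58, 0.38]
24 9 0.0 [0.47, 0.28, -0.81, 0.59, -0.31, 0.37]
24 35 0.0 [0.51, 0.22, -0.8, 0.51, -0.37, 0.42]
24 60 0.0 [0.55, 0.17, -0.8, 0.45, -0.43, 0.44]
24 90 0.0 [0.59, 0.1, -0.79, 0.4, -0.51, 0.46]
24 115 0.0 [0.63, 0.05, -0.79, 0.37, -0.58, 0.46]
24 130 0.0 [0.65, 0.01, -0.78, 0.36, -0.62, 0.46]
26 9 0.0 [0.49, 0.29, -0.74, 0.42, -0.38, 0.52]
26 35 0.0 [0.52, 0.23, -0.74, 0.38, -0.43, 0.54]
26 60 0.0 [0.55, 0.18, -0.75, 0.35, -0.49, 0.54]
26 90 0.0 [0.58, 0.11, -0.74, 0.32, -0.56, 0.54]
26 115 0.0 [0.62, 0.06, -0.74, 0.3, -0.62, 0.54]
26 130 0.0 [0.64, 0.02, -0.74, 0.29, -0.66, 0.53]
```

arm_command([
  [[0.4,6,2.6],[-8,15,5],1],
  [[0.8,13,5.5],[-16,45,5],1],
  [[1.2,20,8.5],[-20,80,0],1],
  [[1.6,27,11.5],[-18,115,-20],1],
  [[1.9,34,14],[-15,150,-50],1],
])

```text
clock: 5.25
position: [499.9, 132.8, 208.8]
ee_rot: [0.861, -0.059, -0.504, -0.014]
contact_force: [2.7, -1.8, -2.6]
gripper_width: 15.2
```

Run:
```python
from k2 import *
s=readout.read_state(); M=R.from_quat(s["ee_rot"])
T=R.from_quat([-0.706,-0.037,0.706,-0.039]); print("back",(T*M.inv()).as_rotvec(degrees=True),np.array([472.6,259.1,39])-s["position"],s["joints"])
```

```text
back [ 1.98088017 29.45310972 11.97040854] [ -27.29394579  126.32396796 -169.83223252] [ 0.66406349  0.03493168 -0.88447789  0.94103397 -0.47214566 -0.01600602]
```

arm_command([
  [[0.4,6,2.5],[-10,30,0],1],
  [[0.8,13,5],[-20,65,-10],1],
  [[1.2,20,8],[-27,100,-30],1],
  [[1.6,27,11],[-27,126,-60],1],
  [[2,29.5,12],[-27.3,126.3,-90],1],
])

```text
clock: 5.75
position: [472.2, 266.2, 119.1]
ee_rot: [-0.705, -0.043, 0.707, -0.04]
contact_force: [0.5, -0.6, -3.8]
gripper_width: 15.2
```

Run:
```python
from k2 import *
s=readout.read_state(); M=R.from_quat(s["ee_rot"])
T=R.from_quat([-0.706,-0.037,0.706,-0.039]); print("back",(T*M.inv()).as_rotvec(degrees=True),np.array([472.6,259.1,37.5])-s["position"],s["joints"])
```

```text
back [-0.38429028 -0.17478478 -0.60334562] [  0.3858335   -7.10198523 -81.60856692] [ 0.8098146   0.35600086 -0.34642178 -0.00625422 -0.86758499  0.88310339]
```

arm_command([
  [[-0.4,-0.2,-0.6],[0.4,-7,-30],1],
  [[-0.4,-0.2,-0.6],[0.4,-7,-55],1],
  [[-0.4,-0.2,-0.6],[0.4,-7,-68],1],
  [[-0.4,-0.2,-0.6],[0.4,-7,-74],1],
  [[-0.4,-0.2,-0.6],[0.4,-7,-78],1],
])

```text
clock: 6.25
position: [471.7, 259.8, 40.7]
ee_rot: [-0.706, -0.037, 0.706, -0.04]
contact_force: [0.3, 0.1, -4.8]
gripper_width: 15.3
```

arm_command([
  [[0,0,0],[0,0,-1],1],
  [[0,0,0],[0,0,-2],1],
  [[0,0,0],[0,0,-3],1],
  [[0,0,0],[0,0,-3],1],
  [[0,0,0],[0,0,-3],1],
])

```text
clock: 6.75
position: [471.6, 260.2, 39.5]
ee_rot: [0.706, 0.038, -0.706, 0.04]
contact_force: [-5.6, -1.0, 4.7]
gripper_width: 15.1
```

arm_command([
  [[0,0,0],[0,0,0],0.4],
  [[0,0,0],[0,0,0],0],
  [[0,0,0],[0,0,0],0],
  [[0,0,0],[0,0,15],0],
  [[0,0,0],[0,0,50],0],
])

```text
clock: 7.25
position: [470.2, 258.8, 87.5]
ee_rot: [-0.704, -0.036, 0.708, -0.041]
contact_force: [-0.2, 0.8, 0.6]
gripper_width: 85.3
```

arm_command([
  [[0,8,0],[0,0,50],0],
  [[0,12,0],[0,0,90],0],
  [[0,12,0],[-5,0,110],0],
  [[0,12,0],[-5,0,110],0],
  [[0,12,0],[-5,0,110],0],
])

```text
clock: 7.75
position: [465.3, 258.8, 197.7]
ee_rot: [-0.627, -0.041, 0.777, -0.037]
contact_force: [0.1, -0.3, -1.6]
gripper_width: 85.4
```

```bash
cat > dog.py <<'E'
from k2 import *
c,im,d=shot("wrist","w3"); s=readout.read_state(); P=cloud(c,d)
v,u=np.mgrid[0:480,0:640]; near=(np.hypot(P[...,0]-515,P[...,1]-265)<100)&(v<330)
t=near&(P[...,2]>78); q=max(cv2.findContours(t.astype(np.uint8),0,1)[0],key=cv2.contourArea); r=cv2.minAreaRect(q); bx=onz(c,cv2.boxPoints(r),85); print("tail",onz(c,[r[0]],85)[0],bx[:,:2].round(1).tolist())
m=near&(P[...,2]>9); cs,h=cv2.findContours(m.astype(np.uint8),cv2.RETR_CCOMP,cv2.CHAIN_APPROX_NONE)
E_=None
for k,q in enumerate(cs):
    if cv2.contourArea(q)>300 and h[0,k][3]>=0: (a,b),ax,_=cv2.fitEllipse(q); E_=onz(c,[(a,b)],9)[0]; print("hole",(a,b),ax,E_)
t3=onz(c,[r[0]],85)[0]; yaw=np.arctan2(*(E_-t3)[[1,0]]); print("yaw",np.degrees(yaw),np.hypot(*(E_-t3)[:2]))
print(s["position"],s["joints"],"ring z",np.nanmedian(P[m&(P[...,2]<25),2]))
a=np.radians(24); dx=np.array([np.cos(yaw),np.sin(yaw),0]); dy=np.array([-dx[1],dx[0],0]); z=np.array([0,0,1.])
Rm=R.from_rotvec(a*dy).as_matrix()@np.c_[-z,-dy,dx*-1]; Rm[:,2]=np.cross(Rm[:,0],Rm[:,1])
g=(E_*.5+(t3+75*dx)*.5)-77*dx; g[2]=63; tcp=g+19*Rm[:,0]; M=R.from_quat(s["ee_rot"]).as_matrix()
print("toolx",Rm[:,0],"turn",R.from_matrix(Rm@M.T).as_rotvec(degrees=True),"shift",tcp-s["position"],"tcp",tcp, ik(tcp,Rm,[s["joints"]]))
E
python3 dog.py
```

```text
tail [472.05824715 259.91452772  85.        ] [[483.4, 268.6], [485.1, 253.9], [460.2, 250.8], [458.4, 266.2]]
hole (310.4606628417969, 42.28413772583008) (40.89934539794922, 42.25381088256836) [543.89058724 267.81445705   9.        ]
yaw 6.276015402843179 72.26544102785265
[464.66454728 258.44719389 196.70442947] [ 0.7301932   0.3558618  -0.09042808 -0.1429273  -1.29376649  1.00125291] ring z 16.442327325959923
toolx [-0.40429899 -0.04446373 -0.91354546] turn [-2.17782556 11.5157789   0.17599615] shift [  -3.63507968    0.25441805 -151.06179317] tcp [461.0294676  258.70161194  45.6426363 ] (array([ 0.68191591,  0.62289091, -0.08500266, -0.23592962, -1.22997681,
        1.11896912]), np.float64(4.294622426026381e-25))
```

arm_command([
  [[-1.1,6,0],[-3.6,0.3,-20],0],
  [[-2.2,11.5,0.2],[-3.6,0.3,-60],0],
  [[-2.2,11.5,0.2],[-3.6,0.3,-100],0],
  [[-2.2,11.5,0.2],[-3.6,0.3,-135],0],
  [[-2.2,11.5,0.2],[-3.6,0.3,-151],0],
])

```text
clock: 8.3
position: [458.3, 256.9, 41.0]
ee_rot: [-0.54, -0.027, 0.84, -0.047]
contact_force: [-1.6, -0.6, -0.2]
gripper_width: 85.1
```

Run:
```python
from k2 import *
s=readout.read_state(); M=R.from_quat(s["ee_rot"]).as_matrix(); yaw=np.radians(6.28);a=np.radians(24)
dx=np.array([np.cos(yaw),np.sin(yaw),0]); dy=np.array([-dx[1],dx[0],0]); z=np.array([0,0,1.])
Rm=R.from_rotvec(a*dy).as_matrix()@np.c_[-z,-dy,-dx]
print(np.linalg.det(Rm),R.from_matrix(Rm@M.T).as_rotvec(degrees=True),np.array([461.03,258.7,45.64])-s["position"],s["contact_force"])
```

```text
1.0000000000000004 [ 0.34424589 -0.4381136   0.00900724] [2.77772421 1.79047132 4.65014465] [-1.57945311 -0.5747622  -0.19268617]
```

arm_command([
  [[0.3,-0.4,0],[2,1.4,3.5],0],
  [[0.3,-0.4,0],[2,1.4,3.5],0],
  [[0.3,-0.4,0],[2,1.4,3.5],0.5],
  [[0.3,-0.4,0],[2,1.4,3.5],1],
  [[0.3,-0.4,0],[2,1.4,3.5],1],
])

```text
clock: 8.8
position: [460.8, 258.8, 45.8]
ee_rot: [-0.545, -0.03, 0.837, -0.046]
contact_force: [-1.3, 1.0, 0.8]
gripper_width: 43.8
```

arm_command([
  [[0,0,0],[0,0,0],1],
  [[0,0,0],[0,0,0],1],
  [[0,0,0],[0,0,0],1],
  [[0,0,0],[0,0,0],1],
  [[0,0,0],[0,0,0],1],
])

```text
clock: 9.3
position: [461.2, 259.1, 46.7]
ee_rot: [-0.545, -0.031, 0.837, -0.046]
contact_force: [0.0, 1.1, 5.9]
gripper_width: 15.2
```

arm_command([
  [[0,0,0],[0,0,0],1],
  [[0,0,0],[0,0,10],1],
  [[0,0,0],[0,0,40],1],
  [[0,0,0],[0,0,80],1],
  [[0,0,0],[0,0,120],1],
])

```text
clock: 9.8
position: [460.3, 258.5, 166.8]
ee_rot: [-0.544, -0.03, 0.838, -0.046]
contact_force: [-0.1, 0.6, -3.6]
gripper_width: 15.4
```

```bash
cat >> b.py <<'E'
a_=np.radians(24); TR2=R.from_rotvec(a_*yb).as_matrix()@TR
E
python3 - <<'E'
from k2 import *
s=readout.read_state(); print(s["position"],s["ee_rot"],s["contact_force"],s["wrist_torque"])
# where eye is in tool frame, from vision of resting pose: tcp at grip (last static)
for off,h in(((-15,0),140),((0,-7),125)):
    tcp=O+Bm@[off[0]-77,off[1],h-9+63.]+19*TR2[:,0]; M=R.from_quat(s["ee_rot"]).as_matrix()
    print(R.from_matrix(TR2@M.T).as_rotvec(degrees=True),tcp-s["position"],ik(tcp,TR2,[[.6,.03,-.8,.4,-.6,.4]]))
E
```

```text
[460.27482685 258.51161639 166.8152791 ] [-0.54363303 -0.02965941  0.8375367  -0.04599697] [-0.06223634  0.63439635 -3.57435532] [ 0.15647377 -1.21852695 -0.07792239]
[ -1.4714565  -40.13124561 -16.10384786] [ -33.20882401 -182.11391179   10.42219551] (array([ 0.68703347, -0.01904381, -0.81685969,  0.36942863, -0.62310529,
        0.41490347]), np.float64(1.4057405130837708e-26))
[ -1.4714565  -40.13124561 -16.10384786] [ -13.71102505 -192.85668469    8.57052978] (array([ 0.62789251,  0.01583916, -0.78414092,  0.35829271, -0.60639618,
        0.48041   ]), np.float64(8.913081586221016e-25))
```

arm_command([
  [[-0.3,-8,-3.2],[-15,-20,10],1],
  [[-0.6,-16,-6.4],[-28,-45,15],1],
  [[-0.9,-23.5,-9.4],[-35,-75,18],1],
  [[-1.1,-31,-12.4],[-38,-105,20],1],
  [[-1.4,-38,-15.2],[-38,-130,20],1],
])

```text
clock: 10.3
position: [420.5, 126.5, 186.7]
ee_rot: [0.785, -0.069, -0.613, -0.051]
contact_force: [1.3, -2.5, -2.8]
gripper_width: 15.3
```

```bash
cat > to.py <<'E'
import sys
from k2 import *
def to(x,y,h,O=O,gx=-77,gz=64):
    s=readout.read_state(); M=R.from_quat(s["ee_rot"]).as_matrix()
    tcp=O+Bm@[x+gx,y,h-9+gz]+19*TR2[:,0]
    cur=Bm.T@(s["position"]-19*TR2[:,0]-O)-[gx,0,gz-9]
    print("turn",R.from_matrix(TR2@M.T).as_rotvec(degrees=True).round(2),"shift",(tcp-s["position"]).round(1),"cur eye(board)",cur.round(1),"F_b",(Bm.T@s["contact_force"]).round(1),"Tq_b",(Bm.T@s["wrist_torque"]).round(2),"j",s["joints"].round(2),"t",s["clock"])
if __name__=="__main__": to(*map(float,sys.argv[1:4]))
E
python3 to.py -15 0 140
```

```text
turn [-0.11 -1.96 -0.73] shift [  5.9 -50.   -8.7] cur eye(board) [-20.9  48.1 156.3] F_b [-0.5 -2.2 -3.2] Tq_b [-0.35  0.71  0.16] j [ 0.8   0.   -0.74  0.31 -0.71  0.38] t 10.3
```

arm_command([
  [[-0.1,-2,-0.7],[0,-8,0],1],
  [[-0.1,-2,-0.7],[0,-8,0],1],
  [[-0.1,-2,-0.7],[0,-8,0],1],
  [[-0.1,-2,-0.7],[0,-8,0],1],
  [[-0.1,-2,-0.7],[0,-8,0],1],
])

```text
clock: 10.8
position: [421.4, 119.6, 186.9]
ee_rot: [0.795, -0.073, -0.599, -0.055]
contact_force: [0.5, -0.9, -4.7]
gripper_width: 15.3
```

```bash
python3 to.py -15 0 140
python3 - <<'E'
from b import *
c,im,d=shot("wrist","w4"); P=cloud(c,d); L=(P-O)@Bm
im2=im.copy()
for p,col in((O,(0,0,255)),(O+100*n,(0,255,0)),(O+40*n,(255,0,0)),(O+Bm@[0,-7.3,100],(0,255,255))):
    u=proj(c,[p])[0]; print(u); cv2.circle(im2,tuple(int(v) for v in u),4,col,-1)
cv2.imwrite("pics/w4a.png",im2)
E
```

```text
turn [-0.04  0.03 -0.02] shift [  5.  -43.1  -8.9] cur eye(board) [-19.1  41.4 155.1] F_b [-2.5 -0.8 -4.1] Tq_b [-0.02  1.14 -0.03] j [ 0.79 -0.01 -0.79  0.37 -0.67  0.31] t 10.8
[378.93287747 -66.78930025]
[413.59473314 -43.48476229]
[389.70675571 -59.63005549]
[432.1499282  -42.72590798]
```

View pics/w4a.png

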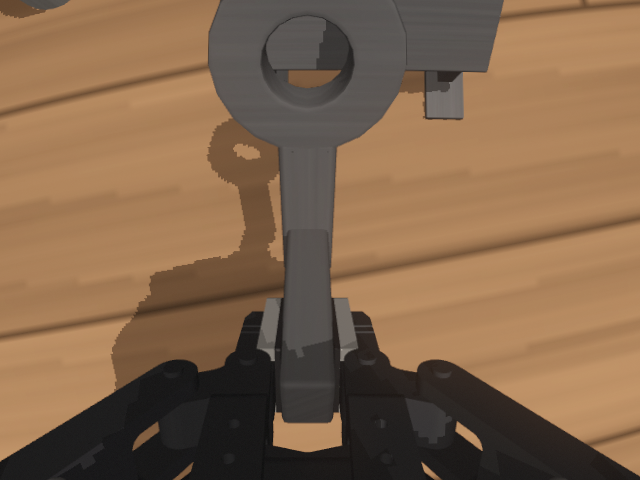

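The wrist view shows the ring hole at (308,60). The peg is out of frame, above the picture. I'll move up-slope to see the peg and ring together.

arm_command([
  [[0,0,0],[13,-5,8],1],
  [[0,0,0],[26,-10,15],1],
  [[0,0,0],[40,-16,22],1],
  [[0,0,0],[52,-21,26.5],1],
  [[0,0,0],[52,-21,26.5],1],
])

```text
clock: 11.35
position: [475.1, 98.9, 213.7]
ee_rot: [0.795, -0.073, -0.599, -0.056]
contact_force: [-0.3, 0.6, -3.6]
gripper_width: 15.4
```

```bash
python3 to.py 40 30 140
python3 - <<'E'
from b import *
c,im,d=shot("wrist","w5"); P=cloud(c,d); L=(P-O)@Bm
im2=im.copy()
for p,col in((O,(0,0,255)),(O+100*n,(0,255,0)),(O+40*n,(255,0,0)),(O+Bm@[0,-7.3,100],(0,255,255))):
    u=proj(c,[p])[0]; print(u); cv2.circle(im2,tuple(int(v) for v in u),3,col,-1)
cv2.imwrite("pics/w5a.png",im2)
E
```

```text
turn [-0.05  0.06  0.07] shift [-1.8 -0.6 -0.4] cur eye(board) [ 41.5  30.9 139.2] F_b [-2.6  0.6 -2.5] Tq_b [0.02 1.11 0.  ] j [ 0.66  0.04 -0.64  0.31 -0.73  0.51] t 11.35
[356.2313166   46.24853391]
[376.98985835 116.84703354]
[362.90590701  68.69979404]
[393.62224786 117.0005351 ]
```

View pics/w5a.png

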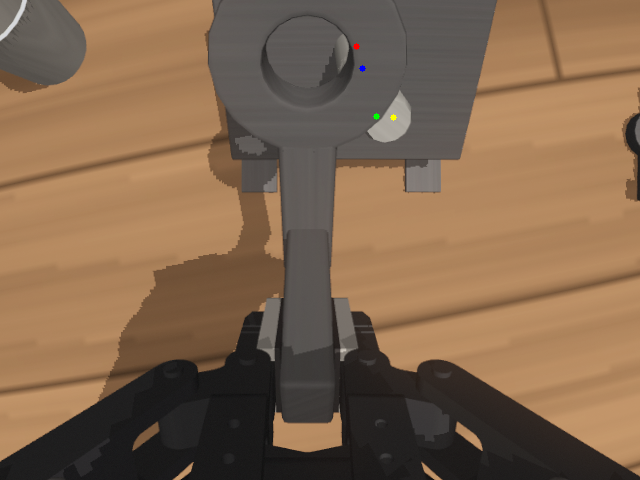

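The peg tip is partly hidden behind the ring, around (390,118). Its right edge is near 411 and its bottom edge near 141. I'll fit its arc and the hole rim.

```bash
cat > tip.py <<'E'
import sys
from b import *
def onplane(c,px,h):
    d=rays(c,px); t=((O-c[3])@n+h)/(d@n); return ((c[3]+d*t[:,None])-O)@Bm
def circ(w):
    s=np.linalg.lstsq(np.c_[2*w,np.ones(len(w))],(w**2).sum(1),rcond=None)[0]; return s[:2],np.sqrt(s[2]+s[:2]@s[:2])
if __name__=="__main__":
    z=np.load("pics/w5.npz"); im=cv2.imread("pics/w5.png"); c=cam("wrist",dict(ee_rot=z["rot"],position=z["pos"]))
    L=(cloud(c,z["d"])-O)@Bm; g=im.astype(int); g=im.max(2)
    B=np.zeros(g.shape,bool); B[80:150,350:425]=1
    m=B&(abs(L[...,2]-100)<8)&(abs(L[...,1])<30)
    print("tip region",m.sum(),np.median(L[m],0),g[m].min(),np.median(g[m]))
    face=(m&(g>125)).astype(np.uint8); q=max(cv2.findContours(face,0,1)[0],key=cv2.contourArea)[:,0]
    print(q[:,0].min(),q[:,0].max(),q[:,1].min(),q[:,1].max())
    # keep boundary pixels whose outward side is not ring (ring is L z>120)
    ring=(L[...,2]>115).astype(np.uint8); rd=cv2.dilate(ring,np.ones((7,7)))
    k=[rd[v,u]==0 for u,v in q]; w=onplane(c,q[k],100)[:,:2]; print(len(w),circ(w), w[::4].round(1).tolist())
    # ring hole top rim
    rr=(L[...,2]>125)&(np.mgrid[0:480,0:640][0]<160)
    hh=np.median(L[rr&(np.mgrid[0:480,0:640][0]<130),2]); print("ring top h",hh)
    cs,h=cv2.findContours(rr.astype(np.uint8),cv2.RETR_CCOMP,cv2.CHAIN_APPROX_NONE)
    for k,q in enumerate(cs):
        if cv2.contourArea(q)>1000 and h[0,k][3]>=0: w=onplane(c,q[:,0],hh-9); print("hole",circ(w[:,:2]))
    pl=L[rr&(np.hypot(L[...,0]-41,L[...,1]-31)<29)]; A=np.linalg.lstsq(np.c_[pl[:,:2],np.ones(len(pl))],pl[:,2],rcond=None)[0]; print("ring tilt deg x,y",np.degrees(A[:2]),len(pl))
    bd=L[(abs(L[...,2])<8)&(abs(L[...,0])<90)&(abs(L[...,1])<95)]; A=np.linalg.lstsq(np.c_[bd[:,:2],np.ones(len(bd))],bd[:,2],rcond=None)[0]; print("board",A,len(bd),bd.min(0),bd.max(0))
E
python3 tip.py
```

```text
tip region 1228 [-3.72166164 -7.85809213 97.96057678] 71 171.0
367 410 94 142
74 (array([-0.4498946 , -3.84370402]), np.float64(11.157651709754838)) [[-8.3, 2.3], [-10.3, 0.8], [-11.3, -1.1], [-11.8, -3.0], [-11.8, -4.8], [-11.8, -6.6], [-11.2, -8.4], [-10.2, -10.1], [-8.7, -11.7], [-6.7, -12.8], [-4.7, -13.9], [-2.8, -14.5], [-0.9, -14.6], [1.0, -14.4], [2.9, -14.1], [4.7, -13.4], [6.6, -12.3], [8.3, -11.2], [10.1, -9.6]]
ring top h 146.54197664299303
hole (array([39.4336627 , 30.51830871]), np.float64(12.050251705195555))
ring tilt deg x,y [1.74466927 0.01362646] 19479
board [ 2.85055616e-04  1.26986584e-03 -1.23845952e+00] 18700 [-82.29325872 -83.64975281  -4.52766773] [29.30524958 86.86652563  7.54994179]
```

arm_command([
  [[0.1,0.5,0],[-7,-8,-6],1],
  [[0.2,1,0],[-14,-16,-13],1],
  [[0.3,1.7,0],[-20,-23,-22],1],
  [[0.3,1.7,0],[-26.5,-30,-33],1],
  [[0.3,1.7,0],[-26.5,-30,-36],1],
])

```text
clock: 11.9
position: [444.8, 66.4, 174.9]
ee_rot: [0.785, -0.074, -0.613, -0.056]
contact_force: [-0.4, -0.1, -4.4]
gripper_width: 15.0
```

```bash
python3 to.py 0 0 120
python3 - <<'E'
from tip import *
c,im,d=shot("wrist","w6"); L=(cloud(c,d)-O)@Bm; v,u=np.mgrid[0:480,0:640]
rr=(L[...,2]>107)&(v<160)&(u>180)&(u<430); hh=np.median(L[rr&(v<130),2]); print("ring top h",hh)
cs,h=cv2.findContours(rr.astype(np.uint8),cv2.RETR_CCOMP,cv2.CHAIN_APPROX_NONE)
for k,q in enumerate(cs):
    if cv2.contourArea(q)>800 and h[0,k][3]>=0: C=circ(onplane(c,q[:,0],hh-9)[:,:2]); print("hole",C)
pl=L[rr&(np.hypot(L[...,0]-C[0][0],L[...,1]-C[0][1])<29)]; A=np.linalg.lstsq(np.c_[pl[:,:2],np.ones(len(pl))],pl[:,2],rcond=None)[0]; print("tilt",np.degrees(A[:2]))
ins=(np.hypot(u-308,v-55)<45)&(abs(L[...,2]-99)<6); print("tip pts",ins.sum(),L[ins].mean(0))
cv2.imwrite("pics/w6c.png",cv2.resize(im[0:170,200:420],None,fx=3,fy=3))
E
```

```text
turn [-0.18 -1.99  0.17] shift [ 5.6  5.7 -2.6] cur eye(board) [ -1.7  -6.6 124.9] F_b [-3.2 -0.2 -3.1] Tq_b [-0.06  1.13  0.02] j [ 0.62  0.03 -0.74  0.3  -0.65  0.54] t 11.9
ring top h 129.20882626404676
hole (array([-5.29804113, -7.06696365]), np.float64(12.120254989869585))
tilt [-0.62852991 -0.3089594 ]
tip pts 1676 [-6.42795951 -5.52168422 98.11442439]
```

View pics/w6c.png

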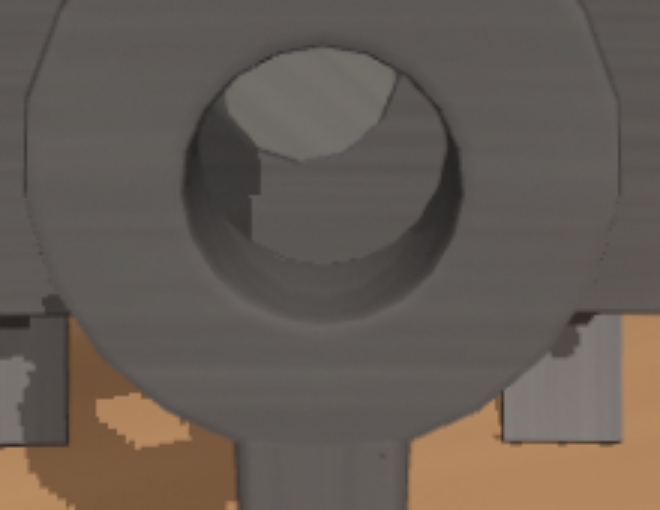

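Run:
```python
from tip import *
z=np.load("pics/w6.npz"); c=cam("wrist",dict(ee_rot=z["rot"],position=z["pos"]))
a=np.array([(232,115),(245,138),(260,150),(280,157),(300,161),(325,156),(345,148),(365,136),(382,120),(392,95),(398,76)],float)
w=onplane(c,a/3+[200,0],98)[:,:2]; print(circ(w),w.round(1).tolist())
# known radius 10.3 fit
from scipy.optimize import least_squares
for r in(10.3,11.0):
    s=least_squares(lambda p:np.hypot(*(w-p).T)-r,[0,-5]); print(r,s.x,s.cost)
```

```text
(array([-2.83519757, -5.39641088]), np.float64(10.57300414617518)) [[-8.0, 3.4], [-10.7, 1.9], [-12.2, 0.2], [-13.0, -2.2], [-13.5, -4.6], [-12.9, -7.7], [-12.0, -10.1], [-10.5, -12.5], [-8.6, -14.4], [-5.7, -15.5], [-3.5, -16.1]]
10.3 [-3.16029931 -5.48288123] 0.34298605860097453
11.0 [-2.30283843 -5.26848266] 0.3717671405452215
```

The crop shows the peg tip's lower arc through the hole, with its bottom at full-frame (300,54). The hole needs to go about 2.3 mm up-slope and 1.7 mm to +y. I'll correct that and enter slowly.

arm_command([
  [[-0.1,-0.5,0],[1.8,1.4,1.3],1],
  [[-0.1,-0.5,0],[5.6,0.7,-3.3],1],
  [[-0.1,-0.5,0],[8.8,0.1,-7.1],1],
  [[-0.1,-0.5,0],[10.7,0,-9.4],1],
  [[-0.1,-0.5,0],[12.6,-0.2,-11.7],1],
])

```text
clock: 12.45
position: [458.8, 67.1, 163.4]
ee_rot: [0.788, -0.074, -0.609, -0.056]
contact_force: [0.5, -0.4, -4.1]
gripper_width: 15.5
```

```bash
cat > chk.py <<'E'
from tip import *
import sys
s=readout.read_state(); c,im,d=shot("wrist",sys.argv[1]); L=(cloud(c,d)-O)@Bm; v,u=np.mgrid[0:480,0:640]
yc=float(sys.argv[2]) if len(sys.argv)>2 else 0
an=(v<135)&(u>205)&(u<410)&(np.hypot(u-308,v-55)>60)&(np.hypot(u-308,v-55)<88)
hh=np.median(L[an,2]); pl=L[an&(abs(L[...,2]-hh)<6)]; A=np.linalg.lstsq(np.c_[pl[:,:2],np.ones(len(pl))],pl[:,2],rcond=None)[0]
print("ring top h",hh,"tilt",np.degrees(A[:2]),len(pl))
e=Bm.T@(s["position"]-19*TR2[:,0]-O)-[-77,0,55]
print("eye",e.round(1),"F_b",(Bm.T@s["contact_force"]).round(1),"Tq_b",(Bm.T@s["wrist_torque"]).round(2),"rot err",(Bm.T@R.from_matrix(R.from_quat(s["ee_rot"]).as_matrix()@TR2.T).as_rotvec(degrees=True)).round(2),"j",s["joints"].round(2),"w",s["gripper_width"],s["clock"])
cv2.imwrite(f"pics/{sys.argv[1]}c.png",cv2.resize(im[0:170,200:420],None,fx=3,fy=3))
E
python3 chk.py w7
```

```text
ring top h nan tilt [0. 0.] 0
eye [  1.3  -3.4 107.3] F_b [-2.2 -0.3 -3.5] Tq_b [-0.01  1.03  0.02] rot err [-0.19  1.41  0.01] j [ 0.6   0.07 -0.75  0.33 -0.6   0.53] w 15.545885644050934 12.45
```

```bash
sed -i 's/hh=np.median(L\[an,2\])/hh=np.nanmedian(L[an,2])/' chk.py; python3 chk.py w8
```

```text
ring top h 112.50068403527295 tilt [-1.71065897 -0.23287283] 9599
eye [  1.1  -3.4 107. ] F_b [-2.1 -0.1 -3.8] Tq_b [0.05 1.05 0.02] rot err [-0.21  1.43  0.02] j [ 0.6   0.07 -0.75  0.33 -0.6   0.53] w 15.080634876136392 12.5
```

View pics/w8c.png

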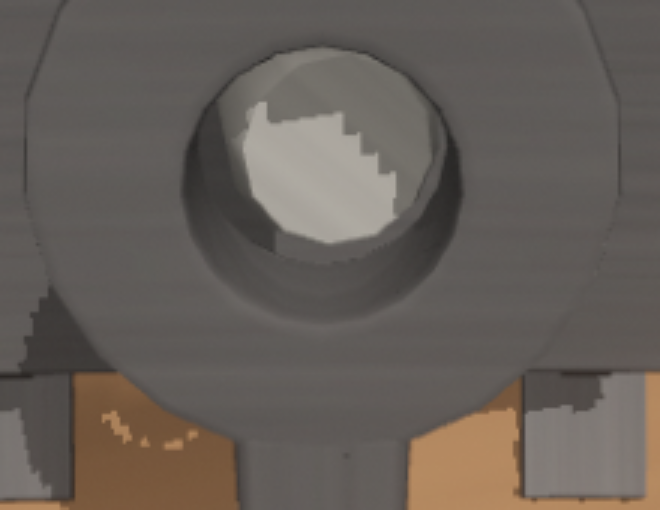

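The tip face is at crop centre (340,149), inside the hole whose lower rim is centred near (323,140). The peg is in the hole. The ring needs about 1 mm to -x and 1.7 mm to -y.

```bash
cat > tilt.py <<'E'
from tip import *
def tilt(name,ex,ey):
    z=np.load(f"pics/{name}.npz"); c=cam("wrist",dict(ee_rot=z["rot"],position=z["pos"])); L=(cloud(c,z["d"])-O)@Bm
    v,u=np.mgrid[0:480,0:640]; r=np.hypot(L[...,0]-ex,L[...,1]-ey); k=(r>15)&(r<28.5)&(abs(u-308)<105)&(v<150)
    hh=np.nanmedian(L[k,2]); 
    for lim in (6,4,4):
        q=k&(abs(L[...,2]-hh)<lim) if lim==6 else k&(abs(L[...,2]-L[...,:2]@A[:2]-A[2])<lim)
        pl=L[q]; A=np.linalg.lstsq(np.c_[pl[:,:2],np.ones(len(pl))],pl[:,2],rcond=None)[0]
    b=(abs(L[...,0])<82)&(abs(L[...,1])<88)&(abs(L[...,2])<8); pl2=L[b]; A2=np.linalg.lstsq(np.c_[pl2[:,:2],np.ones(len(pl2))],pl2[:,2],rcond=None)[0]
    rot=(Bm.T@R.from_matrix(R.from_quat(z["rot"]).as_matrix()@TR2.T).as_rotvec(degrees=True)).round(2)
    print(name,"tilt",np.degrees(A[:2]).round(2),"h",round(A@[ex,ey,1],2),len(pl),"board",np.degrees(A2[:2]).round(2),A2[2].round(2),len(pl2),"rot",rot)
if __name__=="__main__":
    for a in(("w5",39.4,30.5),("w6",-5.3,-7.1),("w7",-2,-3.7),("w8",-2,-3.7)): tilt(*a)
E
python3 tilt.py
```

```text
w5 tilt [-0.3  -0.03] h 146.67 16084 board [0.02 0.07] -1.26 18695 rot [ 0.01 -0.05 -0.09]
w6 tilt [-2.36 -0.3 ] h 129.39 16173 board [0.11 0.05] -1.23 12754 rot [-0.25  1.99 -0.01]
w7 tilt [-1.7  -0.22] h 112.63 16202 board [0.03 0.06] -1.31 15216 rot [-0.19  1.41  0.01]
w8 tilt [-1.75 -0.23] h 112.37 16130 board [0.05 0.05] -1.29 15221 rot [-0.21  1.43  0.02]
```

arm_command([
  [[0,-0.6,0],[0,-0.6,-1],1],
  [[-0.1,-1.2,0.1],[-0.1,-1.2,-2.2],1],
  [[-0.2,-1.7,0.1],[-0.2,-1.6,-3.2],1],
  [[-0.2,-1.7,0.1],[-0.2,-1.6,-3.2],1],
  [[-0.2,-1.7,0.1],[-0.2,-1.6,-3.2],1],
])

```text
clock: 13.05
position: [458.3, 65.3, 160.1]
ee_rot: [0.797, -0.074, -0.597, -0.055]
contact_force: [-0.3, 0.0, -4.6]
gripper_width: 15.5
```

```bash
cat > chk.py <<'E'
from tilt import *
import sys
s=readout.read_state(); c,im,d=shot("wrist",sys.argv[1])
M=R.from_quat(s["ee_rot"]).as_matrix(); E0=TR2.T@(Bm@[77,0,-55.]+ -19*TR2[:,0])  # tcp->eye in tool frame
e=Bm.T@(s["position"]+M@E0-O); print("eye",e.round(1),"F_b",(Bm.T@s["contact_force"]).round(1),"Tq_b",(Bm.T@s["wrist_torque"]).round(2),"j",s["joints"].round(2),"w",s["gripper_width"].round(1),s["clock"])
tilt(sys.argv[1],e[0]-2,e[1])
g=im.max(2); L=(cloud(c,d)-O)@Bm; v,u=np.mgrid[0:480,0:640]
m=(abs(L[...,2]-98.5)<3)&(np.hypot(u-308,v-50)<48); q=max(cv2.findContours(m.astype(np.uint8),0,1)[0],key=cv2.contourArea); print("tip px",m.sum(),circ(onplane(c,q[:,0],98)[:,:2]))
cv2.imwrite(f"pics/{sys.argv[1]}c.png",cv2.resize(im[0:170,200:420],None,fx=3,fy=3))
E
python3 chk.py w9
```

```text
Traceback (most recent call last):
  File "chk.py", line 5, in <module>
    e=Bm.T@(s["position"]+M@E0-O); print("eye",e.round(1),"F_b",(Bm.T@s["contact_force"]).round(1),"Tq_b",(Bm.T@s["wrist_torque"]).round(2),"j",s["joints"].round(2),"w",s["gripper_width"].round(1),s["clock"])
                                                                                                                                                                         ^^^^^^^^^^^^^^^^^^^^^^^^
AttributeError: 'float' object has no attribute 'round'
```

```bash
sed -i 's/s\["gripper_width"\].round(1)/round(s["gripper_width"],1)/' chk.py; python3 chk.py w10
```

```text
eye [ -0.6  -5.1 105.3] F_b [-2.6  0.1 -3.9] Tq_b [-0.02  1.15  0.04] j [ 0.6   0.06 -0.8   0.39 -0.55  0.46] w 15.6 13.1
w10 tilt [-0.09 -0.12] h 112.68 16015 board [0.06 0.05] -1.27 16167 rot [-0.05 -0.29  0.01]
tip px 3997 (array([-2.76613212, -4.75973147]), np.float64(10.544811226655732))
```

arm_command([
  [[0,0,0],[1.6,0.2,-1.8],1],
  [[0,0,0],[3.2,0.2,-3.7],1],
  [[0,0,0],[4.8,0.2,-5.5],1],
  [[0,0,0],[6.4,0.2,-7.4],1],
  [[0,0,0],[7.9,0.2,-9.2],1],
])

```text
clock: 13.65
position: [466.6, 65.6, 150.8]
ee_rot: [0.797, -0.074, -0.597, -0.055]
contact_force: [-0.4, -0.1, -4.3]
gripper_width: 15.1
```

```bash
python3 chk.py w11
```

```text
eye [-0.6 -3.4 92.9] F_b [-3.1 -0.2 -3. ] Tq_b [0.06 1.14 0.06] j [ 0.59  0.09 -0.8   0.41 -0.51  0.45] w 15.1 13.65
w11 tilt [-0.08 -0.11] h 100.3 16007 board [0.05 0.06] -1.31 18999 rot [-0.06 -0.28  0.02]
tip px 5749 (array([-0.59272255, -4.2064343 ]), np.float64(12.413518263282958))
```

arm_command([
  [[0,0,0],[1.6,0,-1.8],1],
  [[0,0,0],[3.2,0,-3.7],1],
  [[0,0,0],[4.8,0.1,-5.5],1],
  [[0,0,0],[6.4,0.1,-7.4],1],
  [[0,0,0],[7.9,0.1,-9.2],1],
])

```text
clock: 14.2
position: [474.4, 65.4, 141.1]
ee_rot: [0.796, -0.074, -0.598, -0.055]
contact_force: [-0.7, -0.9, -4.4]
gripper_width: 15.3
```

```bash
python3 chk.py w12
```

```text
eye [-0.8 -2.2 80.5] F_b [-3.2 -1.  -3. ] Tq_b [-0.58  1.04  0.08] j [ 0.57  0.12 -0.8   0.43 -0.48  0.45] w 15.3 14.2
w12 tilt [-0.06 -0.22] h 87.94 15884 board [0.03 0.04] -1.3 23551 rot [-0.12 -0.24  0.01]
tip px 4143 (array([-0.58836216, -4.15146216]), np.float64(9.910001857039484))
```

arm_command([
  [[0,0,0],[0,-0.5,0],1],
  [[0.1,0,0.1],[1.9,-0.5,-2.3],1],
  [[0.1,0,0.1],[3.9,-0.5,-4.6],1],
  [[0.1,0,0.1],[5.8,-0.4,-6.9],1],
  [[0.1,0,0.1],[7.8,-0.4,-9.2],1],
])

```text
clock: 14.75
position: [482.6, 65.0, 131.5]
ee_rot: [0.796, -0.073, -0.598, -0.055]
contact_force: [-0.3, -0.4, -3.2]
gripper_width: 15.0
```

```bash
python3 chk.py w13
```

```text
eye [-0.9 -1.  67.9] F_b [-2.3 -0.4 -2.3] Tq_b [-0.23  1.05  0.05] j [ 0.56  0.14 -0.81  0.45 -0.45  0.44] w 15.0 14.75
w13 tilt [-0.17 -0.08] h 75.31 14090 board [0.01 0.04] -1.31 29142 rot [ 0.02 -0.21  0.04]
tip px 3047 (array([ 1.93330854, -3.34634555]), np.float64(7.854666790274401))
```

arm_command([
  [[0,0,0],[1.6,0,-1.8],1],
  [[0,0,0],[3.1,0,-3.7],1],
  [[0,0,0],[4.7,0,-5.5],1],
  [[0,0,0],[6.2,0,-7.4],1],
  [[0,0,0],[7.8,0,-9.2],1],
])

```text
clock: 15.3
position: [490.7, 65.1, 122.0]
ee_rot: [0.796, -0.073, -0.598, -0.055]
contact_force: [-0.9, -1.0, -2.9]
gripper_width: 15.3
```

```bash
python3 chk.py w14
```

```text
eye [-0.8  0.6 55.4] F_b [-2.3 -1.2 -1.8] Tq_b [-0.32  0.9   0.03] j [ 0.54  0.17 -0.81  0.47 -0.42  0.43] w 15.3 15.3
w14 tilt [-0.1  -0.09] h 62.95 11931 board [0.02 0.05] -1.28 35697 rot [ 0.02 -0.21  0.04]
tip px 1705 (array([ 4.87172433, -2.20196996]), np.float64(5.535720165971176))
```

arm_command([
  [[0,0,0],[1.4,-0.3,-1.8],1],
  [[0,0,0],[2.9,-0.3,-3.5],1],
  [[0,0,0],[4.4,-0.3,-5.3],1],
  [[0,0,0],[5.9,-0.2,-7],1],
  [[0,0,0],[7.5,-0.2,-8.8],1],
])

```text
clock: 15.85
position: [498.5, 64.9, 112.8]
ee_rot: [0.796, -0.073, -0.598, -0.055]
contact_force: [-0.8, -0.9, -3.0]
gripper_width: 15.4
```

```bash
python3 chk.py w15
```

```text
eye [-0.9  1.9 43.5] F_b [-2.4 -1.  -1.9] Tq_b [-0.26  0.86  0.04] j [ 0.53  0.2  -0.81  0.5  -0.39  0.41] w 15.4 15.85
w15 tilt [-0.08 -0.08] h 50.92 11574 board [0.04 0.06] -1.29 41346 rot [ 0.01 -0.2   0.05]
tip px 401 (array([ 7.19657894, -1.43262802]), np.float64(2.87214270329773))
```

arm_command([
  [[0,0,0],[1.3,-0.2,-1.6],1],
  [[0,0,0],[2.6,-0.5,-3.2],1],
  [[0,0,0],[4,-0.7,-4.8],1],
  [[0,0,0],[5.3,-1,-6.4],1],
  [[0,0,0],[6.6,-1.2,-8],1],
])

```text
clock: 16.4
position: [506.5, 64.5, 105.7]
ee_rot: [0.797, -0.072, -0.597, -0.055]
contact_force: [2.4, -1.8, 2.9]
gripper_width: 15.2
```

```bash
python3 chk.py w16
```

```text
eye [ 0.7  3.  33.1] F_b [ 3.9 -1.3  0.5] Tq_b [-0.28 -0.89  0.07] j [ 0.51  0.22 -0.81  0.53 -0.36  0.4 ] w 15.2 16.4
w16 tilt [0.53 0.05] h 41.16 11776 board [0.03 0.05] -1.28 47621 rot [ 0.13 -0.35  0.03]Traceback (most recent call last):
  File "chk.py", line 8, in <module>
    m=(abs(L[...,2]-98.5)<3)&(np.hypot(u-308,v-50)<48); q=max(cv2.findContours(m.astype(np.uint8),0,1)[0],key=cv2.contourArea); print("tip px",m.sum(),circ(onplane(c,q[:,0],98)[:,:2]))
                                                          ~~~^^^^^^^^^^^^^^^^^^^^^^^^^^^^^^^^^^^^^^^^^^^^^^^^^^^^^^^^^^^^^^^^^
ValueError: max() iterable argument is empty
```

arm_command([
  [[0,0.3,0],[1,-0.8,-1.2],1],
  [[0.1,0.6,0],[2,-1,-2.4],1],
  [[0.1,0.6,0],[3,-1.2,-3.6],1],
  [[0.1,0.6,0],[4,-1.4,-4.9],1],
  [[0.1,0.6,0],[4.9,-1.6,-6.1],1],
])

```text
clock: 16.95
position: [512.6, 63.4, 99.9]
ee_rot: [0.794, -0.072, -0.601, -0.056]
contact_force: [0.2, -0.2, 3.8]
gripper_width: 15.2
```

```bash
sed -i '/^m=/d;/^g=/d' chk.py; python3 chk.py w17
```

```text
eye [ 1.4  3.  23.9] F_b [ 2.7 -0.2  2.8] Tq_b [-0.4  -0.31  0.1 ] j [ 0.5   0.24 -0.79  0.5  -0.36  0.43] w 15.2 16.95
w17 tilt [0.03 0.05] h 32.02 11913 board [0.04 0.05] -1.3 54061 rot [0.19 0.18 0.  ]
```

arm_command([
  [[0,0,0],[1,-0.2,-1.2],1],
  [[0,0,0],[2,-0.4,-2.4],1],
  [[0,0,0],[3,-0.6,-3.6],1],
  [[0,0,0],[4,-0.8,-4.9],1],
  [[0,0,0],[5,-1,-6.1],1],
])

```text
clock: 17.5
position: [517.8, 62.4, 93.6]
ee_rot: [0.794, -0.071, -0.601, -0.056]
contact_force: [-0.5, -3.1, 4.1]
gripper_width: 15.4
```

```bash
python3 chk.py w18
```

```text
eye [ 1.4  3.  15.7] F_b [ 2.7 -3.1  3. ] Tq_b [-0.42 -0.09  0.07] j [ 0.49  0.26 -0.79  0.52 -0.34  0.42] w 15.4 17.5
w18 tilt [-0.    0.07] h 23.71 11835 board [0.06 0.05] -1.28 60948 rot [0.2  0.18 0.  ]
```

arm_command([
  [[-0.1,0,-0.1],[0.8,-0.8,-1.1],1],
  [[-0.1,0,-0.1],[1.7,-1,-2.2],1],
  [[-0.1,0,-0.1],[2.6,-1.1,-3.3],1],
  [[-0.1,0,-0.1],[3.5,-1.3,-4.4],1],
  [[-0.1,0,-0.1],[4.3,-1.4,-5.4],1],
])

```text
clock: 18.05
position: [520.3, 60.2, 86.7]
ee_rot: [0.793, -0.073, -0.602, -0.055]
contact_force: [-13.7, 3.0, 5.4]
gripper_width: 15.6
```

```bash
python3 chk.py w19
```

```text
eye [-0.9  1.2  8.4] F_b [-7.3  0.4 13.2] Tq_b [ 0.59  3.11 -0.14] j [ 0.48  0.27 -0.8   0.55 -0.32  0.4 ] w 15.6 18.05
w19 tilt [0.04 0.02] h 16.69 11556 board [0.05 0.05] -1.28 66014 rot [-0.05  0.34  0.08]
```

The ring top is 18.0 mm above the board and flat to within 0.1°, so the dog is home. Next I'll relax the arm, open, and back away along the board's normal.

arm_command([
  [[0,0,0],[0,0,0],1],
  [[0,0,0],[0,0,0],1],
  [[0,0,0],[0,0,0],1],
  [[0,0,0],[0,0,0],1],
  [[0,0,0],[0,0,0],1],
])

```text
clock: 18.6
position: [520.1, 60.3, 86.8]
ee_rot: [0.793, -0.073, -0.602, -0.055]
contact_force: [-4.4, 1.6, 0.1]
gripper_width: 15.1
```

```bash
python3 chk.py w20
```

```text
eye [-1.   1.2  8.5] F_b [-3.5  0.8  3. ] Tq_b [ 0.35  1.33 -0.09] j [ 0.48  0.27 -0.8   0.55 -0.32  0.4 ] w 15.1 18.6
w20 tilt [-0.06  0.02] h 16.72 11524 board [0.05 0.05] -1.29 65807 rot [-0.05  0.34  0.09]
```

arm_command([
  [[0,0,0],[0,0,0],0.4],
  [[0,0,0],[0,0,0],0],
  [[0,0,0],[0,0,0],0],
  [[0,0,0],[0,0,0],0],
  [[0,0,0],[-3,0.5,4],0],
])

```text
clock: 19.15
position: [517.0, 60.5, 90.5]
ee_rot: [0.793, -0.074, -0.602, -0.054]
contact_force: [0.2, -0.6, 0.2]
gripper_width: 84.7
```

arm_command([
  [[0,0,0],[-6,1.1,7],0],
  [[0,0,0],[-19,3.5,23],0],
  [[0,0,0],[-32,5.9,38],0],
  [[0,0,0],[-44,8.2,54],0],
  [[0,0,0],[-57,10.5,69],0],
])

```text
clock: 19.65
position: [459.2, 71.3, 160.7]
ee_rot: [0.793, -0.073, -0.602, -0.055]
contact_force: [-0.4, -0.4, 0.2]
gripper_width: 85.1
```

Run:
```python
from tilt import *
s=readout.read_state(); print(s["position"],s["contact_force"],s["joints"],s["clock"],s["gripper_width"])
shot("wrist","w21"); c,im,d=shot("scene","s2")
cv2.imwrite("pics/s2c.png",cv2.resize(im[160:340,270:530],None,fx=3,fy=3))
tilt("w21",-3,1)
```

```text
[459.20427756  71.32720395 160.7215161 ] [-0.41764766 -0.42186825  0.16228921] [ 0.61497246  0.06569411 -0.77832765  0.3695868  -0.56593342  0.47558896] 19.65 85.09463932091053
w21 tilt [0.12 0.02] h 16.75 1532 board [0.05 0.05] -1.26 29133 rot [-0.03  0.37  0.07]
```

View pics/s2c.png

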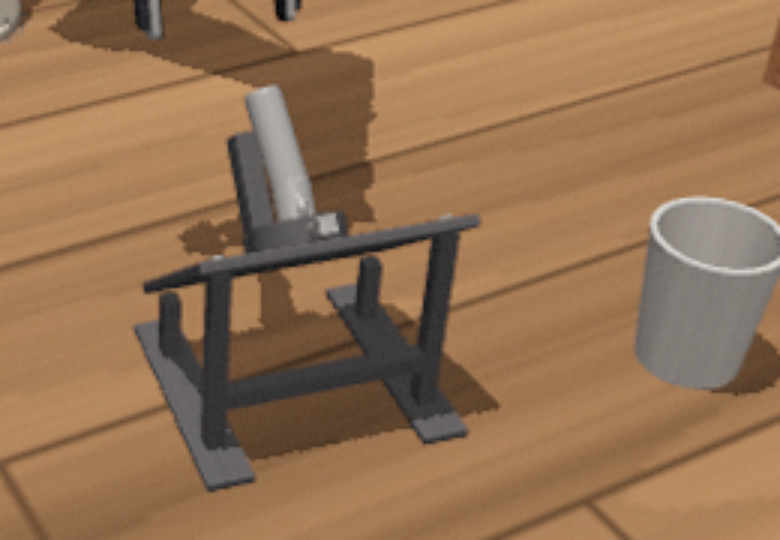

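The scene crop shows the dog flat on the sloped board with the peg through its ring. Its tail points down-slope, the gripper is clear of it, and the tin is where it was. Handing in.

```bash
python3 -c "
from bench import arm; print(arm.job_done())"
```

```text
the job is handed in; nothing more can be done
None
```

The large dog hangs on the peg, past the catch and flat on the board, and I handed the job in at about 20 s.

**How it went:** My first, vertical grip ran joints 3 and 4 up to their limits near the peg. I set the dog back where it had lain and gripped the tail again with the tool tilted 24°. I then found the bent tip through the hole with the wrist camera and fed the ring down along the lean. I held on through the catch until it was home, then let go and backed off along the board's normal.

**Last checks:**
- **Seating:** after letting go, the ring's top measured 18.0 mm above the board, which is fully home, and within about 0.1° of square.
- **Forces:** readings stayed under about 16 N throughout, and were near zero after letting go.
- **Clearance:** the open gripper had backed about 90 mm off along the normal. The closing view showed the tin in place. I did not look at the small dog and hammer again, but the arm never went near them.

**Disagreements:**
- **Joint 4 limit:** it read 2.051 rad at its stated limit of 2.05 during the first attempt, so it may count as having passed its range.
- **Grip force:** the grip was fixed at 60 N, below the 80 N advised. I saw no slip.
- **Camera offset:** the wrist camera and arm readings differed by 1–2 mm. I worked from what the camera showed of the ring against the peg.

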